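# Put the potting kit away in its tray

## Robot

A 7-joint arm with a two-finger parallel gripper is mounted at the origin on the work surface. World frame = base frame: x ahead of the robot, y to its left, z up, the work surface at z = 0. Lengths are in m, angles in rad, forces in N, time in s.
With the tool pointing down it reaches from about 0.425 to 0.875 m from the base axis. Payload 4.7 kg.
Tool frame: the origin (TCP) lies at the very end of the fingers, on their centre line; the grasp point (between the pads) lies behind it (ctrl.tcp_to_grasp is the z of the grasp point in the tool frame, in m); z points along the fingers, y is the line along which they close (so a half turn about z gives the same grasp; the last joint's range is limited). The gripper opens to 87 mm and grips with 3 to 60 N. Pads are 19 mm wide; open, the fingers measure 117 mm over their backs; the gripper's body (75 mm by 190 mm) begins 51 mm behind the grasp point.
Start: joints at [-1.28, 0.321, -0.07, 1.45, 0.023, 1.371, -0.057], TCP at [0.178, 0.625, 0.223] pointing down, gripper open.
Joint ranges: [-2.86, 2.86], [-0.3, 2.09], [-1.38, 1.24], [0.06, 2.45], [-1.56, 4.7], [0.09, 2.05], [-2.69, 2.69]. Speed limits (rad/s): [2.57, 2.57, 3.14, 3.14, 3.14, 3.14, 3.14].

## Interface

Orientations are given as a rotation vector (axis times angle).
In Python, from bench import ctrl gives the robot as it stands.
- The arm moves only by the tool step_arm, never from a script. Its argument "targets" is a list of rows, each a list of 7 numbers: the shift along the world's x, y, z in cm, then the turn, a rotation vector about the world's x, y, z in degrees, then the opening, from 0 (shut) to 1 (fully open). A call has exactly 5 rows; each row shifts and turns the commanded pose from where the row before left it; what a row does not reach is not made up. A row lasts 1/12 s, in which the tool goes at most 41.7 mm and 7.16 degrees, less where a joint would pass 70% of its speed; a pose out of reach is approached as far as the arm can. A call with a gripper value outside its range is refused whole. The fingers move at their own pace and stop on an object; "force" is the grip in N (left out, the last holds). Time passes only in rows, so rows that do not move let the fingers close, or fill a call up. It gives the time, the measured TCP pose, the force, the opening and the grip force at its end, in the units of the state.
- ctrl.get_state(): the state, without advancing time (a new reading comes with each control period).
- ctrl.get_image(name): name is "scene" or "top" or "wrist"; returns (picture, depth): 400x640x3 uint8, red, green, blue; 400x640 float32, m along the optical axis (not along the pixel's ray), 0 where there is no reading.
- ctrl.camera_params(name): a dict with "intrinsics" (3x3 intrinsics, pixels), "rvec" (rotation vector, rad) and "tvec" (3), from world to camera coordinates, as OpenCV has them; the wrist camera has in their place "hand_eye" (4x4, takes a point from camera to tool coordinates, whose origin is the TCP and whose axes are the flange's). Camera axes: x right, y down, z forward; pixel columns grow to the right and rows downward; lengths in m; the calibration is good to about 2 mm. A picture is of the moment at which its call begins: read the wrist's pose just before it. camera_params takes no time and is no camera call.
- ctrl.close_job(): hands the job in; it is judged then, once.
The state is a dict: "time": time; "joint_positions": joint angles; "qd": joint speeds; "joint_torque": joint torques, N m; "position": TCP position; "tool_rot": TCP orientation; "ft_force": force on the tool from outside, world axes, zero at the start; "torque": the same for the moment, N m; "grip_width": opening from 0.0 (shut) to 1.0 (fully open); "grip_force": force on a finger pad.
Only numpy, scipy, OpenCV 4.12 (cv2) and the standard library are available. Lean on these libraries where they do the work, as an engineer would, in place of code of your own. Each camera call takes 0.05 s, during which the arm holds its last target. There are 200 camera calls.

## Task

Put the potting kit away in the wooden tray: nest all the plant pots fully into one another, right way up, as one stack standing on the tray's floor, and beside it pile up the carton and the two tins, also on the tray's floor, with the widest at the bottom and the smallest on top, each lying flat and centred on the one below. Leave the trowel, the spray bottle and the glass jar where they are.

Things in the scene. Friction and masses are not known exactly. Their poses are not given: they have to be found in the camera images.
- pot1: one of 3 to 5 identical round plastic plant pots, terracotta colour, open top, 80 mm tall, 90 g; may be absent. Top 30 mm: straight collar, 66 mm outside, 60 mm inside diameter; below its step the body tapers from 57 to 42 mm at the flat base; walls 2.5 mm. Fully nested, its collar rests on the rim of the pot below, 30 mm higher, about 1 mm play. Origin: centre of underside; z up out of the mouth
- pot2: same as pot1; may be absent
- pot3: same as pot1; may be absent
- pot4: same as pot1; may be absent
- pot5: same as pot1; may be absent
- carton: closed flat cardboard carton with a green band, 130 (its x) x 64 (its y) x 42 mm tall, about 0.3 kg; origin: centre of the underside, z up
- tin_big: closed green round tin with a steel lid, 62 mm diameter, 52 mm tall, about 0.28 kg; origin: centre of the underside, z up
- tin_small: closed red round tin with a yellow band and bright lid, 44 mm diameter, 60 mm tall, about 0.15 kg; origin: centre of the underside, z up
- tray: shallow open wooden tray, fixed to the bench; 182 (its x) x 300 (its y) mm outside, 170 x 288 mm inside; floor 6 mm above the bench, walls 6 mm thick with their top 24 mm above the bench. Origin: centre of the underside, on the bench; z up. The long side is its y
- trowel: hand trowel lying on the bench, 260 mm long along its x (wooden handle to -x, 56 mm wide steel blade to +x), up to 25 mm high; origin about mid-length, on the bench; to be left alone
- sprayer: white spray bottle with a red head, 72 mm diameter, about 196 mm tall, its nozzle reaching 67 mm to its -x; origin: centre of the underside; to be left alone
- jar: closed glass jar with a steel cap, 66 mm diameter, 85 mm tall; origin: centre of the underside; to be left alone
Things that resemble listed ones, but are neither listed nor needed, are in the scene too. What is shaped like the carton but pink or red is not meant.

How it is judged:
At the end, for the whole second after the job is handed in: One upright nested pot stack on the tray floor (axes within 10 mm, tilt under 0.1 rad, each pot 25 to 36 mm above the next); carton flat on the tray floor, big tin on it (centres within 16 mm), small tin on that (within 14 mm), upright; all released and at rest (angle between each of pot1, pot2, pot3, pot4, pot5's own z axis and vertical below 0.1 rad and linear speed of each of pot1, pot2, pot3, pot4, pot5, tin_big, tin_small below 0.03 m/s and x of pot1 in the frame of tray between -0.085 and 0.085 m and y of pot1 in the frame of tray between -0.144 and 0.144 m and horizontal distance between pot1 and pot2 below 0.01 m and horizontal distance between each of pot1, pot2 and pot3 below 0.01 m and horizontal distance between each of pot1, pot2, pot3 and pot4 below 0.01 m and horizontal distance between each of pot1, pot2, pot3, pot4 and pot5 below 0.01 m and (z of pot1 in the frame of tray between 0.002 and 0.011 m or z of pot1 in the frame of pot2 between 0.025 and 0.036 m or z of pot1 in the frame of pot3 between 0.025 and 0.036 m or z of pot1 in the frame of pot4 between 0.025 and 0.036 m or z of pot1 in the frame of pot5 between 0.025 and 0.036 m) and x of pot2 in the frame of tray between -0.085 and 0.085 m and y of pot2 in the frame of tray between -0.144 and 0.144 m and (z of pot2 in the frame of tray between 0.002 and 0.011 m or z of pot2 in the frame of pot1 between 0.025 and 0.036 m or z of pot2 in the frame of pot3 between 0.025 and 0.036 m or z of pot2 in the frame of pot4 between 0.025 and 0.036 m or z of pot2 in the frame of pot5 between 0.025 and 0.036 m) and x of pot3 in the frame of tray between -0.085 and 0.085 m and y of pot3 in the frame of tray between -0.144 and 0.144 m and (z of pot3 in the frame of tray between 0.002 and 0.011 m or z of pot3 in the frame of pot1 between 0.025 and 0.036 m or z of pot3 in the frame of pot2 between 0.025 and 0.036 m or z of pot3 in the frame of pot4 between 0.025 and 0.036 m or z of pot3 in the frame of pot5 between 0.025 and 0.036 m) and x of pot4 in the frame of tray between -0.085 and 0.085 m and y of pot4 in the frame of tray between -0.144 and 0.144 m and (z of pot4 in the frame of tray between 0.002 and 0.011 m or z of pot4 in the frame of pot1 between 0.025 and 0.036 m or z of pot4 in the frame of pot2 between 0.025 and 0.036 m or z of pot4 in the frame of pot3 between 0.025 and 0.036 m or z of pot4 in the frame of pot5 between 0.025 and 0.036 m) and x of pot5 in the frame of tray between -0.085 and 0.085 m and y of pot5 in the frame of tray between -0.144 and 0.144 m and (z of pot5 in the frame of tray between 0.002 and 0.011 m or z of pot5 in the frame of pot1 between 0.025 and 0.036 m or z of pot5 in the frame of pot2 between 0.025 and 0.036 m or z of pot5 in the frame of pot3 between 0.025 and 0.036 m or z of pot5 in the frame of pot4 between 0.025 and 0.036 m) and z of carton in the frame of tray between 0.002 and 0.011 m and x of carton in the frame of tray between -0.085 and 0.085 m and y of carton in the frame of tray between -0.144 and 0.144 m and angle between carton's own z axis and vertical below 0.06 rad and z of tin_big in the frame of carton between 0.037 and 0.047 m and horizontal distance between tin_big and carton below 0.016 m and angle between each of tin_big, tin_small's own z axis and vertical below 0.08 rad and z of tin_small in the frame of tin_big between 0.047 and 0.057 m and horizontal distance between tin_small and tin_big below 0.014 m); the robot touches nothing.
It fails at once if the trowel is moved more than 3 cm (distance of trowel from where it was at the start of the episode above 0.03 m).
It fails at once if the spray bottle is moved more than 3 cm (distance of sprayer from where it was at the start of the episode above 0.03 m).
It fails at once if the glass jar is moved more than 3 cm (distance of jar from where it was at the start of the episode above 0.03 m).
Of pot1, pot2, pot3, pot4, pot5 only 3 to 5 are there at a start; the rules pass over those that are not, and their reading is None.
At some moment in a run one of carton may be knocked a few centimetres aside while the robot is not near it.
It also fails if it takes over 210 s, if anything falls off the work surface, if the arm or the gripper's body presses on something with over 40 N, if the wrist force passes 120 N, or if a joint passes its speed limit or range.

## Working session

There is one attempt and no reset: what is moved stays moved. The work goes in short steps, Python scripts to look and compute and a tool call to move; the robot and the scene stay as the last step left them, time stands still between calls to the robot, and variables do not carry over. Pictures are saved under pics/ and viewed, at most 14 in all, crops included, and the job is handed in when it is done.

Besides the shell and the picture viewer there is one more tool, called after "Emit:" as name(argument=value, ...) on one line, values as JSON. step_arm: Moves the arm, as the interface text tells. Its arguments: {"type":"object","properties":{"targets":{"type":"array"},"force":{"type":"number"}},"required":["targets"]}

```bash
ls; mkdir -p pics; cat > h.py <<'E'
import numpy as np, cv2
from bench import ctrl
from scipy.spatial.transform import Rotation as R
def cam(n,st=None):
    p=ctrl.camera_params(n); K=np.array(p["intrinsics"])
    if n!="wrist":
        Rm=R.from_rotvec(np.array(p["rvec"]).ravel()).as_matrix(); t=np.array(p["tvec"]).ravel()
        return K,Rm.T,-Rm.T@t
    H=np.array(p["hand_eye"]); Rt=R.from_rotvec(st["tool_rot"]).as_matrix()
    return K,Rt@H[:3,:3],Rt@H[:3,3]+np.array(st["position"])
def grab(n):
    st=ctrl.get_state(); im,d=ctrl.get_image(n); return im,d,cam(n,st)
def cloud(d,c):
    K,Rw,o=c; v,u=np.mgrid[:d.shape[0],:d.shape[1]]
    P=np.stack([(u-K[0,2])/K[0,0]*d,(v-K[1,2])/K[1,1]*d,d],-1)@Rw.T+o
    P[d<=0]=np.nan; return P
def save(im,f): cv2.imwrite("pics/"+f,cv2.cvtColor(im,cv2.COLOR_RGB2BGR))
E
python3 - <<'E'
from h import *
for n in("top","scene"):
    im,d,c=grab(n); save(im,n+"0.png"); np.savez("/tmp/"+n,im=im,d=d,P=cloud(d,c)); print(n,c[2],c[0][0,0])
s=ctrl.get_state(); print(s["position"],s["tool_rot"],s["grip_width"],ctrl.tcp_to_grasp)
E
```

```text
pics
top [ 0.3088422 -0.0050911  1.1940833] 376.559153280841
scene [ 1.1820923  -0.12847348  1.05029113] 441.5203979292297
[0.1775288  0.6247711  0.22157985] [-4.33275221e-01 -3.11144727e+00  2.66828660e-03] 1.000255536336449 -0.0187
```

View pics/top0.png

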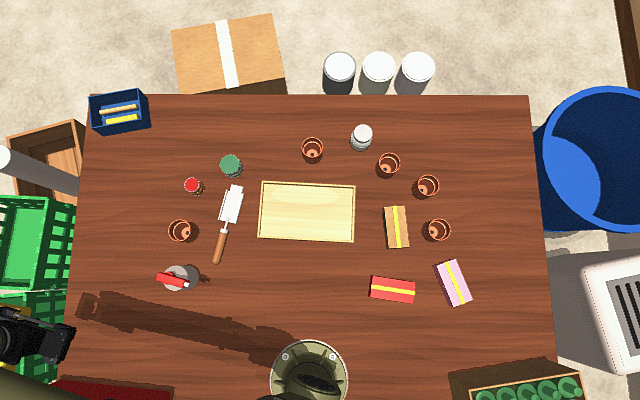

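View pics/scene0.png

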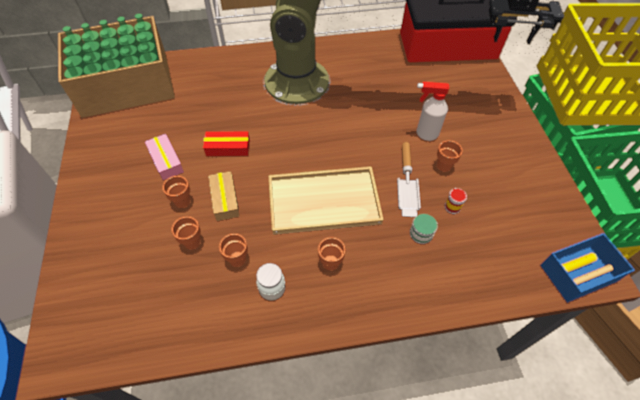

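The top view shows five upright pots at (312,150), (389,163), (427,186), (437,230) and (181,231). The tray is at (307,212), the big tin at (231,166), the small tin at (192,186), the jar at (362,137), the trowel at (228,222) and the sprayer at (178,278). Carton candidates are tan (396,227), red (392,289) and pink (453,283), and I choose the tan one by its description. I'll check it in a crop and measure.

```bash
cat >> h.py <<'E'
def fit(P,m):
    Q=P[m]; return Q[~np.isnan(Q).any(1)]
def circ(Q):
    (cx,cy),r=cv2.minEnclosingCircle(Q[:,:2].astype(np.float32)); return np.round([cx,cy,2*r],4)
def rect(Q):
    h,(w),a=cv2.minAreaRect((Q[:,:2]*1000).astype(np.float32)); return np.round(h,1),np.round(w,1),round(a,1)
E
cat > m.py <<'E'
from h import *
z=np.load("/tmp/top.npz"); im,d,P=z["im"],z["d"],z["P"]; c=cam("top")
hsv=cv2.cvtColor(im,cv2.COLOR_RGB2HSV)
def reg(u,v,r,lo,hi):
    m=np.zeros(d.shape,bool); m[v-r:v+r,u-r:u+r]=1
    with np.errstate(all="ignore"): return m&(P[...,2]>lo)&(P[...,2]<hi)
for n,u,v,r,lo,hi in [("potA",312,150,16,.07,.09),("potB",389,163,16,.07,.09),("potC",427,186,16,.07,.09),("potD",437,230,16,.07,.09),("potE",181,231,16,.07,.09),("tinb",231,166,16,.04,.07),("tins",192,186,14,.05,.07),("jar",362,137,16,.07,.1),("spr",178,278,30,.1,.22)]:
    Q=fit(P,reg(u,v,r,lo,hi)); print(n,len(Q),circ(Q),"median",np.round(np.median(Q,0),4), "mid",np.round((Q.min(0)+Q.max(0))/2,4))
for n,u,v,r,lo,hi in [("carton",396,227,28,.034,.06),("traywall",307,212,60,.016,.032),("trowel",228,222,45,.006,.035),("red",392,289,28,.01,.06)]:
    Q=fit(P,reg(u,v,r,lo,hi)); print(n,len(Q),rect(Q),np.round(np.percentile(Q,[5,50,95],0)[:,2],3))
a=im[190:260,360:460]; b=z=np.load("/tmp/scene.npz")["im"][120:230,130:270]
save(np.hstack([cv2.resize(a,(400,280)),cv2.resize(b,(356,280))]),"crop0.png")
E
python3 m.py
```

```text
potA 92 [ 0.6957 -0.0067  0.0668] median [ 0.6976 -0.0052  0.0785] mid [ 0.6952 -0.0067  0.0771]
potB 102 [ 0.6463 -0.2459  0.0675] median [ 0.6477 -0.2461  0.0775] mid [ 0.6455 -0.2446  0.077 ]
potC 98 [ 0.5759 -0.361   0.0671] median [ 0.5761 -0.3588  0.0782] mid [ 0.5759 -0.3604  0.0766]
potD 108 [ 0.4407 -0.3871  0.0684] median [ 0.4411 -0.3879  0.0785] mid [ 0.4395 -0.3872  0.0774]
potE 113 [0.4356 0.3865 0.0677] median [0.4359 0.3852 0.0781] mid [0.4364 0.3864 0.0779]
tinb 316 [0.6484 0.2517 0.0638] median [0.6477 0.2518 0.0512] mid [0.648  0.2517 0.0493]
tins 180 [0.5803 0.3646 0.0471] median [0.579  0.3637 0.0591] mid [0.579  0.3652 0.0579]
jar 279 [ 0.7406 -0.1649  0.0585] median [ 0.7393 -0.1638  0.0842] mid [ 0.7406 -0.164   0.0812]
spr 608 [0.298  0.3608 0.1   ] median [0.2976 0.3641 0.1711] mid [0.2984 0.3596 0.1505]
carton 882 (array([ 453.9, -268. ]), array([130.3,  64.8]), 4.4) [0.038 0.041 0.045]
traywall 663 (array([556.8,   6.2]), array([300.3, 287.4]), 87.0) [0.018 0.023 0.027]
trowel 1020 (array([475.7, 257.8]), array([283.5, 282.6]), 1.2) [0.006 0.014 0.026]
red 982 (array([ 263.7, -249.2]), array([130.6,  63.9]), 81.3) [0.037 0.042 0.045]
```

View pics/crop0.png

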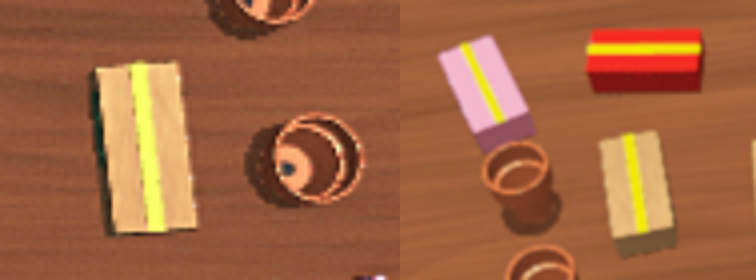

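The crop confirms the tan carton with a yellow-green band as the target, and the pink and red boxes are decoys. I'll get the tray pose and start moving.

```bash
cat > t.py <<'E'
from h import *
z=np.load("/tmp/top.npz"); im,d,P=z["im"],z["d"],z["P"]; hsv=cv2.cvtColor(im,cv2.COLOR_RGB2HSV)
m=np.zeros(d.shape,bool); m[172:250,248:364]=1
m&=(hsv[...,2]>150)&(hsv[...,0]>12)&(hsv[...,0]<35)
m=cv2.morphologyEx(m.astype(np.uint8),cv2.MORPH_OPEN,np.ones((3,3))).astype(bool)
Q=fit(P,m); print(rect(Q),len(Q))
with np.errstate(all="ignore"): w=m&(P[...,2]>.016)&(P[...,2]<.032)
print(rect(fit(P,w)))
E
python3 t.py
```

```text
(array([508.1,   8.4]), array([309.2, 189.9]), 87.0) 5117
(array([503.7,   9. ]), array([300.2, 181.1]), 86.9)
```

Emit:
step_arm(targets=[[0,0,3,0,0,4,1],[1,-1,3,0,0,4,1],[2.5,-2.5,2,0,0,4,1],[2.7,-2.7,1,0,0,4,1],[2.7,-2.7,0,0,0,4.3,1]])

```text
time: 0.52
position: [0.2674, 0.5366, 0.3155]
tool_rot: [-0.13, 3.137, 0.007]
ft_force: [1.5, 0.4, -0.2]
grip_width: 1.0
grip_force: 0.0
```

Emit:
step_arm(targets=[[2.7,-2.7,0,0,0,0,1],[2.7,-2.7,0,0,0,0,1],[2.7,-2.7,0,0,0,0,1],[2.7,-2.7,0,0,0,0,1],[2.7,-2.7,0,0,0,0,1]])

```text
time: 0.93
position: [0.4026, 0.3995, 0.3123]
tool_rot: [0.122, -3.139, 0.0]
ft_force: [1.4, 0.4, -1.1]
grip_width: 0.998
grip_force: 0.0
```

Emit:
step_arm(targets=[[2.7,-2.7,0,0,0,0,1],[2.7,-2.7,0,0,0,0,1],[2.7,-2.7,0,0,0,0,1],[1,-3.5,0,0,0,0,1],[0,-3.8,0,0,0,0,1]])

```text
time: 1.35
position: [0.4944, 0.2453, 0.3112]
tool_rot: [0.119, -3.139, 0.002]
ft_force: [-0.4, -0.8, -0.3]
grip_width: 1.002
grip_force: 0.0
```

Emit:
step_arm(targets=[[0,-3.8,0,0,0,0,1],[0,-3.8,0,0,0,0,1],[0,-3.8,0,0,0,0,1],[0,-3.8,0,0,0,0,1],[0,-3.8,0,0,0,0,1]])

```text
time: 1.77
position: [0.4921, 0.0554, 0.3123]
tool_rot: [0.122, -3.139, -0.0]
ft_force: [0.3, 0.4, 0.8]
grip_width: 1.0
grip_force: 0.0
```

Emit:
step_arm(targets=[[-0.5,-3.8,0,0,0,0,1],[-0.5,-3.8,0,0,0,0,1],[-1,-3.8,0,0,0,0,1],[-1,-3.8,0,0,0,0,1],[-1,-3.6,0,0,0,0,1]])

```text
time: 2.18
position: [0.4515, -0.1329, 0.3123]
tool_rot: [0.121, -3.139, -0.0]
ft_force: [0.5, -0.9, 0.1]
grip_width: 1.001
grip_force: 0.0
```

Emit:
step_arm(targets=[[0,-3.5,0,0,0,0,1],[0,-3.5,0,0,0,0,1],[0,-3.5,0,0,0,0,1],[0,-2,0,0,0,0,1],[0,0,0,0,0,0,1]])

```text
time: 2.6
position: [0.4507, -0.2613, 0.3125]
tool_rot: [0.108, -3.139, 0.004]
ft_force: [-1.2, 0.3, -0.2]
grip_width: 1.002
grip_force: 0.0
```

```bash
cat > w.py <<'E'
from h import *
import sys
im,d,c=grab("wrist"); save(im,sys.argv[1]); P=cloud(d,c); np.savez("/tmp/wrist",im=im,d=d,P=P)
s=ctrl.get_state(); print(np.round(s["position"],4),np.round(s["tool_rot"],3),np.round(s["joint_positions"],2), s["time"])
with np.errstate(all="ignore"): m=(P[...,2]>.034)&(P[...,2]<.05)
n,l,st,ce=cv2.connectedComponentsWithStats(m.astype(np.uint8))
for i in range(1,n):
    if st[i,4]>500: Q=fit(P,l==i); print(ce[i].round(),st[i,4],rect(Q),np.median(Q[:,2]).round(4))
E
python3 w.py w1.png
```

```text
[ 0.4515 -0.2582  0.3123] [ 1.130e-01 -3.139e+00  1.000e-03] [-0.28 -0.01  0.75  1.65  0.01  1.5   2.11] 2.65
[190.  38.] 4161 (array([ 301.2, -431.3]), array([98.5, 64.7]), 19.4) 0.0423
[339.  22.] 4708 (array([ 267.9, -251. ]), array([130.6,  61.8]), 82.3) 0.0424
[311. 163.] 4161 (array([ 455.5, -270. ]), array([129.9,  63.9]), 4.1) 0.0423
```

Emit:
step_arm(targets=[[0.3,-1.1,-2,0,0,0,1],[0,0,-3.5,0,0,0,1],[0,0,-3.5,0,0,0,1],[0,0,-3.5,0,0,0,1],[0,0,-3.5,0,0,0,1]], force=25)

```text
time: 3.07
position: [0.456, -0.2646, 0.1509]
tool_rot: [-0.125, 3.138, 0.002]
ft_force: [1.8, -0.2, 0.5]
grip_width: 1.003
grip_force: 0.0
```

Emit:
step_arm(targets=[[0,0,-3.5,0,0,0,1],[0,0,-3.5,0,0,0,1],[0,0,-2,0,0,0,1],[0,0,0,0,0,0,1],[0,0,0,0,0,0,1]])

```text
time: 3.48
position: [0.4553, -0.2651, 0.0619]
tool_rot: [0.124, -3.137, -0.002]
ft_force: [0.7, 0.1, 0.1]
grip_width: 1.004
grip_force: 0.0
```

Emit:
step_arm(targets=[[0,-0.4,-2,0,0,0,1],[0,0,-2,0,0,0,1],[0,0,-1,0,0,0,1],[0,0,0,0,0,0,0],[0,0,0,0,0,0,0]])

```text
time: 3.9
position: [0.4565, -0.2707, 0.0137]
tool_rot: [-0.123, 3.138, -0.0]
ft_force: [-1.0, -0.4, -0.1]
grip_width: 0.921
grip_force: 0.0
```

Emit:
step_arm(targets=[[0,0,0,0,0,0,0],[0,0,0,0,0,0,0],[0,0,0,0,0,0,0],[0,0,0,0,0,0,0],[0,0,0,0,0,0,0]])

```text
time: 4.32
position: [0.4566, -0.2705, 0.0138]
tool_rot: [-0.122, 3.137, 0.001]
ft_force: [-1.2, 1.9, 7.3]
grip_width: 0.729
grip_force: 25.0
```

Emit:
step_arm(targets=[[0,0,2,0,0,0,0],[0,0,3,0,0,0,0],[0,0,3,0,0,0,0],[0,0,0,0,0,0,0],[0,0,0,0,0,0,0]])

```text
time: 4.73
position: [0.4567, -0.2712, 0.0939]
tool_rot: [-0.122, 3.136, -0.001]
ft_force: [-0.1, 1.0, -3.4]
grip_width: 0.731
grip_force: 25.0
```

Emit:
step_arm(targets=[[0.5,3.5,0,0,0,-1.5,0],[0.5,3.5,0,0,0,-1.5,0],[0.5,3.5,0,0,0,-1.5,0],[0.5,3.5,0,0,0,-1.5,0],[0.5,3.5,0,0,0,-1.5,0]])

```text
time: 5.15
position: [0.479, -0.0938, 0.0908]
tool_rot: [-0.086, -3.137, -0.0]
ft_force: [1.8, 0.1, -2.9]
grip_width: 0.731
grip_force: 25.0
```

Emit:
step_arm(targets=[[0.5,3.5,0,0,0,0,0],[0.5,3.5,0,0,0,0,0],[0.5,3.5,0,0,0,0,0],[0.6,3.6,0,0,0,0,0],[0.6,3.5,0,0,0,0,0]])

```text
time: 5.57
position: [0.5059, 0.082, 0.0906]
tool_rot: [-0.083, -3.137, 0.001]
ft_force: [1.5, 0.0, -3.1]
grip_width: 0.733
grip_force: 25.0
```

Emit:
step_arm(targets=[[0,0.2,0,0,0,0,0],[0,0,0,0,0,0,0],[0,0,-2,0,0,0,0],[0,0,-1,0,0,0,0],[0,0,0,0,0,0,0]])

```text
time: 5.98
position: [0.5044, 0.0802, 0.0591]
tool_rot: [-0.087, -3.134, 0.005]
ft_force: [0.0, -1.0, -2.8]
grip_width: 0.734
grip_force: 25.0
```

Emit:
step_arm(targets=[[0.4,0.4,-1,0,0,0,0],[0,0,-1,0,0,0,0],[0,0,-1,0,0,0,0],[0,0,-0.6,0,0,0,0],[0,0,0,0,0,0,0]])

```text
time: 6.4
position: [0.5102, 0.0857, 0.0248]
tool_rot: [-0.084, -3.137, 0.002]
ft_force: [-0.3, 0.4, -3.3]
grip_width: 0.734
grip_force: 25.0
```

Emit:
step_arm(targets=[[0,0,-0.3,0,0,0,0],[0,0,0,0,0,0,0],[0,0,0,0,0,0,0.95],[0,0,0,0,0,0,0.95],[0,0,0,0,0,0,0.95]])

```text
time: 6.82
position: [0.5126, 0.0865, 0.0245]
tool_rot: [0.084, 3.139, 0.001]
ft_force: [0.6, -0.4, 0.3]
grip_width: 0.877
grip_force: 0.0
```

Emit:
step_arm(targets=[[0,0,0,0,0,0,0.95],[0,0,2,0,0,0,0.95],[0,0,3,0,0,0,0.95],[0,0,3.5,0,0,0,1],[0,0,3.5,0,0,0,1]])

```text
time: 7.23
position: [0.5112, 0.086, 0.1449]
tool_rot: [-0.084, -3.14, 0.001]
ft_force: [1.0, 1.3, -0.3]
grip_width: 0.985
grip_force: 0.0
```

Emit:
step_arm(targets=[[2.3,2.8,0,0,0,0,1],[2.3,2.8,0,0,0,0,1],[2.3,2.8,0,0,0,0,1],[2.3,2.8,0,0,0,0,1],[2.3,2.8,0,0,0,0,1]])

```text
time: 7.65
position: [0.6277, 0.228, 0.1441]
tool_rot: [0.083, 3.14, 0.002]
ft_force: [0.9, -0.5, -0.1]
grip_width: 0.999
grip_force: 0.0
```

Emit:
step_arm(targets=[[2.2,2.6,0,0,0,0,1],[0,0,0,0,0,0,1],[0,0,0,0,0,0,1],[0,0,0,0,0,0,1],[0,0,0,0,0,0,1]])

```text
time: 8.07
position: [0.6485, 0.2506, 0.144]
tool_rot: [0.087, 3.14, -0.001]
ft_force: [0.0, -0.8, 0.5]
grip_width: 1.004
grip_force: 0.0
```

```bash
cat > top.py <<'E'
from h import *
import sys
im,d,c=grab("top"); save(im,sys.argv[1]); P=cloud(d,c); np.savez("/tmp/top",im=im,d=d,P=P)
s=ctrl.get_state(); print(np.round(s["position"],4),np.round(s["tool_rot"],3),s["time"])
E
python3 top.py t1.png; python3 - <<'E'
from h import *
z=np.load("/tmp/top.npz"); im,d,P=z["im"],z["d"],z["P"]
with np.errstate(all="ignore"): m=(P[...,2]>.036)&(P[...,2]<.06)&(abs(P[...,0]-.505)<.12)&(abs(P[...,1]-.08)<.09)
print(rect(fit(P,m)),m.sum(),np.median(P[m][:,2]))
with np.errstate(all="ignore"): m=(P[...,2]>.04)&(P[...,2]<.058)&(abs(P[...,0]-.648)<.05)&(abs(P[...,1]-.25)<.05)
print(m.sum(),circ(fit(P,m)) if m.sum()>9 else 0)
E
```

```text
[0.6485 0.2506 0.1442] [0.087 3.14  0.   ] 8.1167
(array([508.3,  87.8]), array([ 64.4, 130.6]), 87.0) 869 0.04751996954005211
258 [0.6477 0.2528 0.064 ]
```

Emit:
step_arm(targets=[[0,0.1,-3,0,0,0,1],[0,0,-3.5,0,0,0,1],[0,0,-3,0,0,0,1],[0,0,-2.5,0,0,0,1],[0,0,-0.8,0,0,0,1]], force=20)

```text
time: 8.53
position: [0.6454, 0.2513, 0.0117]
tool_rot: [-0.086, -3.134, 0.004]
ft_force: [-0.6, -0.9, -1.1]
grip_width: 1.0
grip_force: 0.0
```

Emit:
step_arm(targets=[[0,0,0,0,0,0,0],[0,0,0,0,0,0,0],[0,0,0,0,0,0,0],[0,0,0,0,0,0,0],[0,0,0,0,0,0,0]])

```text
time: 8.95
position: [0.6501, 0.2524, 0.0179]
tool_rot: [0.084, 3.137, -0.0]
ft_force: [-0.2, -2.6, 6.1]
grip_width: 0.716
grip_force: 16.6
```

Emit:
step_arm(targets=[[0,0,0,0,0,0,0],[0,0,2,0,0,0,0],[0,0,3,0,0,0,0],[0,0,3.5,0,0,0,0],[0,0,2.5,0,0,0,0]])

```text
time: 9.37
position: [0.6488, 0.2537, 0.1279]
tool_rot: [0.084, 3.139, 0.002]
ft_force: [0.9, 0.3, -2.3]
grip_width: 0.709
grip_force: 20.0
```

Emit:
step_arm(targets=[[-2.3,-2.8,0,0,0,0,0],[-2.3,-2.8,0,0,0,0,0],[-2.3,-2.8,0,0,0,0,0],[-2.3,-2.8,0,0,0,0,0],[-2.3,-2.8,0,0,0,0,0]])

```text
time: 9.78
position: [0.5319, 0.1122, 0.1251]
tool_rot: [-0.083, -3.14, -0.001]
ft_force: [-0.6, -0.5, -2.5]
grip_width: 0.705
grip_force: 20.0
```

Emit:
step_arm(targets=[[-2.4,-2.6,0,0,0,0,0],[0,0,0,0,0,0,0],[0,0,-2,0,0,0,0],[0,0,-1,0,0,0,0],[0,0,0,0,0,0,0]])

```text
time: 10.2
position: [0.5074, 0.0872, 0.0932]
tool_rot: [-0.083, -3.136, 0.002]
ft_force: [-0.4, 0.2, -3.9]
grip_width: 0.71
grip_force: 20.0
```

Emit:
step_arm(targets=[[0,0,0,0,0,0,0],[0,0,0,0,0,0,0],[0,0,0,0,0,0,0],[0,0,0,0,0,0,0],[0,0,0,0,0,0,0]])

```text
time: 10.62
position: [0.5101, 0.0875, 0.096]
tool_rot: [0.083, 3.14, 0.0]
ft_force: [0.1, -0.2, -3.7]
grip_width: 0.706
grip_force: 20.0
```

Good alignment; lower about 2.9 cm and release.

Emit:
step_arm(targets=[[0,0,-1,0,0,0,0],[0,0,-1,0,0,0,0],[0,0,-0.7,0,0,0,0],[0,0,-0.1,0,0,0,0],[0,0,0,0,0,0,0]])

```text
time: 11.03
position: [0.5089, 0.087, 0.0666]
tool_rot: [-0.084, -3.139, 0.001]
ft_force: [-0.9, -0.6, -3.8]
grip_width: 0.708
grip_force: 20.0
```

Emit:
step_arm(targets=[[0,0,0,0,0,0,0],[0,0,0,0,0,0,0.9],[0,0,0,0,0,0,1],[0,0,0,0,0,0,1],[0,0,0,0,0,0,1]])

```text
time: 11.45
position: [0.5103, 0.0874, 0.0682]
tool_rot: [0.084, 3.139, 0.001]
ft_force: [-0.2, -0.4, -0.6]
grip_width: 0.924
grip_force: 0.0
```

Emit:
step_arm(targets=[[0,0,1.5,0,0,0,1],[0,0,3,0,0,0,1],[0,0,3,0,0,0,1],[0,0,2,0,0,0,1],[0,0,0,0,0,0,1]])

```text
time: 11.87
position: [0.5129, 0.0879, 0.1677]
tool_rot: [0.084, 3.132, 0.006]
ft_force: [0.6, 1.0, 0.1]
grip_width: 0.993
grip_force: 0.0
```

Emit:
step_arm(targets=[[0.8,3.5,0,0,0,0,1],[0.8,3.5,0,0,0,0,1],[0.8,3.5,0,0,0,0,1],[0.9,3.5,0,0,0,0,1],[0.9,3.5,0,0,0,0,1]])

```text
time: 12.28
position: [0.5516, 0.264, 0.1621]
tool_rot: [-0.084, -3.14, -0.001]
ft_force: [0.1, -0.8, 0.6]
grip_width: 0.995
grip_force: 0.0
```

Emit:
step_arm(targets=[[0.9,3.5,0,0,0,0,1],[0.9,3.5,0,0,0,0,1],[0.8,3.2,0,0,0,0,1],[0,0,0,0,0,0,1],[0,0,0,0,0,0,1]])

```text
time: 12.7
position: [0.5765, 0.3668, 0.1608]
tool_rot: [-0.077, -3.139, 0.002]
ft_force: [-0.4, -1.1, -0.0]
grip_width: 1.002
grip_force: 0.0
```

```bash
python3 top.py t2.png; python3 - <<'E'
from h import *
z=np.load("/tmp/top.npz"); im,d,P=z["im"],z["d"],z["P"]
def r(x,y,w,lo,hi):
    with np.errstate(all="ignore"): return (P[...,2]>lo)&(P[...,2]<hi)&(abs(P[...,0]-x)<w)&(abs(P[...,1]-y)<w)
m=r(.508,.088,.09,.036,.06); print(rect(fit(P,m)),m.sum())
m=r(.508,.088,.09,.09,.115); print(circ(fit(P,m)),m.sum())
E
```

```text
[0.5773 0.3642 0.1613] [-8.20e-02 -3.14e+00  3.00e-03] 12.75
(array([508.1,  87.6]), array([ 64.2, 130.4]), 86.9) 498
[0.5089 0.088  0.0641] 361
```

Tin is centred on the carton. Now the small tin.

Emit:
step_arm(targets=[[0.3,0,-3,0,0,0,1],[0,0,-3.5,0,0,0,1],[0,0,-3.5,0,0,0,1],[0,0,-2.5,0,0,0,1],[0,0,-1,0,0,0,1]], force=15)

```text
time: 13.17
position: [0.5783, 0.3603, 0.0232]
tool_rot: [-0.088, -3.135, 0.008]
ft_force: [-0.4, -0.7, -1.2]
grip_width: 0.997
grip_force: 0.0
```

Emit:
step_arm(targets=[[0,0,0,0,0,0,0],[0,0,0,0,0,0,0],[0,0,0,0,0,0,0],[0,0,0,0,0,0,0],[0,0,0,0,0,0,0]])

```text
time: 13.58
position: [0.5819, 0.3649, 0.0298]
tool_rot: [0.084, 3.138, 0.004]
ft_force: [-0.4, -0.3, 0.0]
grip_width: 0.71
grip_force: 0.0
```

Emit:
step_arm(targets=[[0,0,0,0,0,0,0],[0,0,0,0,0,0,0],[0,0,0,0,0,0,0],[0,0,0,0,0,0,0],[0,0,0,0,0,0,0]])

```text
time: 14.0
position: [0.5808, 0.3644, 0.0281]
tool_rot: [0.084, 3.14, 0.001]
ft_force: [-0.3, -1.1, 2.9]
grip_width: 0.502
grip_force: 15.0
```

Emit:
step_arm(targets=[[0,0,3,0,0,0,0],[0,0,3.5,0,0,0,0],[0,0,3.5,0,0,0,0],[0,0,3.5,0,0,0,0],[0,0,2,0,0,0,0]])

```text
time: 14.42
position: [0.5819, 0.3649, 0.1867]
tool_rot: [0.084, 3.137, 0.004]
ft_force: [1.0, 0.2, -1.1]
grip_width: 0.504
grip_force: 15.0
```

Emit:
step_arm(targets=[[-0.9,-3.5,0,0,0,0,0],[-0.9,-3.5,0,0,0,0,0],[-0.9,-3.5,0,0,0,0,0],[-0.9,-3.5,0,0,0,0,0],[-0.9,-3.5,0,0,0,0,0]])

```text
time: 14.83
position: [0.5346, 0.1876, 0.1819]
tool_rot: [-0.083, -3.14, 0.001]
ft_force: [0.7, -0.5, -0.4]
grip_width: 0.498
grip_force: 15.0
```

Emit:
step_arm(targets=[[-0.9,-3.5,0,0,0,0,0],[-0.9,-3.5,0,0,0,0,0],[-0.8,-3.2,0,0,0,0,0],[0,0,-1,0,0,0,0],[0,0,-1,0,0,0,0]])

```text
time: 15.25
position: [0.5098, 0.0851, 0.1627]
tool_rot: [0.091, 3.139, 0.002]
ft_force: [-0.3, 1.3, -1.7]
grip_width: 0.5
grip_force: 15.0
```

Emit:
step_arm(targets=[[0,0,0,0,0,0,0],[0,0,0,0,0,0,0],[0,0,0,0,0,0,0],[0,0,0,0,0,0,0],[0,0,0,0,0,0,0]])

```text
time: 15.67
position: [0.51, 0.0881, 0.1628]
tool_rot: [0.082, 3.14, -0.0]
ft_force: [-0.5, -0.6, -1.3]
grip_width: 0.501
grip_force: 15.0
```

Emit:
step_arm(targets=[[0,0,-1,0,0,0,0],[0,0,-1,0,0,0,0],[0,0,-0.8,0,0,0,0],[0,0,-0.5,0,0,0,0],[0,0,0,0,0,0,0]])

```text
time: 16.08
position: [0.509, 0.0871, 0.1283]
tool_rot: [-0.084, -3.139, 0.001]
ft_force: [-0.9, 0.1, -2.1]
grip_width: 0.498
grip_force: 15.0
```

Emit:
step_arm(targets=[[0,0,-0.2,0,0,0,0],[0,0,0,0,0,0,0],[0,0,0,0,0,0,0.7],[0,0,0,0,0,0,0.8],[0,0,0,0,0,0,0.9]])

```text
time: 16.5
position: [0.5098, 0.0873, 0.1277]
tool_rot: [0.084, 3.14, 0.0]
ft_force: [-0.4, 0.1, 0.0]
grip_width: 0.65
grip_force: 0.0
```

Emit:
step_arm(targets=[[0,0,0,0,0,0,1],[0,0,2,0,0,0,1],[0,0,3,0,0,0,1],[0,0,3,0,0,0,1],[0,0,2,0,0,0,1]])

```text
time: 16.92
position: [0.5105, 0.0873, 0.2303]
tool_rot: [0.084, 3.138, 0.002]
ft_force: [1.0, 1.0, 0.4]
grip_width: 0.974
grip_force: 0.0
```

Emit:
step_arm(targets=[[0,0,2,0,0,0,1],[3.1,-1.5,0,0,0,0,1],[3.1,-1.6,0,0,0,0,1],[3.1,-1.6,0,0,0,0,1],[3.1,-1.6,0,0,0,0,1]])

```text
time: 17.33
position: [0.6351, 0.0241, 0.248]
tool_rot: [0.081, 3.139, 0.001]
ft_force: [-0.6, 0.1, 0.5]
grip_width: 0.999
grip_force: 0.0
```

Emit:
step_arm(targets=[[3.1,-1.6,0,0,0,0,1],[3.1,-1.6,0,0,0,0,1],[0,0,-3,0,0,0,1],[0,0,-3,0,0,0,1],[0,0,-3,0,0,0,1]])

```text
time: 17.75
position: [0.6965, -0.0086, 0.1562]
tool_rot: [0.085, 3.14, -0.001]
ft_force: [0.4, 0.8, -0.3]
grip_width: 1.002
grip_force: 0.0
```

Emit:
step_arm(targets=[[0,0,0,0,0,0,1],[0,0,0,0,0,0,1],[0,0,0,0,0,0,1],[0,0,0,0,0,0,1],[0,0,0,0,0,0,1]])

```text
time: 18.17
position: [0.697, -0.0078, 0.1603]
tool_rot: [0.083, 3.136, 0.001]
ft_force: [-0.2, -0.3, -0.5]
grip_width: 1.001
grip_force: 0.0
```

```bash
cat > q.py <<'E'
from h import *
import sys
im,d,c=grab("top"); P=cloud(d,c); save(im,"last.png"); np.savez("/tmp/top",im=im,d=d,P=P)
def r(x,y,w,lo,hi):
    with np.errstate(all="ignore"): return (P[...,2]>lo)&(P[...,2]<hi)&(abs(P[...,0]-x)<w)&(abs(P[...,1]-y)<w)
def show(n,m,f=circ): print(n,m.sum(), f(fit(P,m)) if m.sum()>20 else None, np.median(P[m][:,2]).round(4) if m.sum()>20 else "")
show("carton",r(.508,.088,.09,.036,.06),rect); show("big",r(.508,.088,.06,.09,.115)); show("small",r(.508,.088,.05,.145,.175))
for n,x,y in [("A",.696,-.007),("B",.646,-.245),("C",.576,-.36),("D",.4395,-.387),("E",.436,.3865)]: show(n,r(x,y,.045,.07,.09))
show("stack",r(.499,-.076,.05,.07,.25))
E
python3 q.py
```

```text
carton 0 None 
big 0 None 
small 0 None 
A 16 None 
B 96 [ 0.6466 -0.2454  0.0685] 0.0784
C 96 [ 0.5765 -0.3613  0.0685] 0.0783
D 110 [ 0.4408 -0.3868  0.0692] 0.0782
E 114 [0.4364 0.3866 0.0677] 0.0778
stack 0 None
```

Emit:
step_arm(targets=[[0,0.1,-3,0,0,0,1],[0,0,-3.5,0,0,0,1],[0,0,-2.5,0,0,0,1],[0,0,-1.5,0,0,0,1],[0,0,0,0,0,0,0.9]], force=12)

```text
time: 18.63
position: [0.6934, -0.0063, 0.0494]
tool_rot: [-0.083, -3.135, 0.0]
ft_force: [-1.2, 0.1, -0.2]
grip_width: 0.972
grip_force: 0.0
```

Emit:
step_arm(targets=[[0,0,0,0,0,0,0],[0,0,0,0,0,0,0],[0,0,0,0,0,0,0],[0,0,0,0,0,0,0],[0,0,0,0,0,0,0]])

```text
time: 19.05
position: [0.6974, -0.0072, 0.0551]
tool_rot: [0.084, 3.136, 0.0]
ft_force: [-0.2, 0.1, 6.6]
grip_width: 0.77
grip_force: 12.0
```

Emit:
step_arm(targets=[[0,0,0,0,0,0,0],[0,0,0,0,0,0,0],[0,0,2,0,0,0,0],[0,0,3,0,0,0,0],[0,0,3,0,0,0,0]])

```text
time: 19.47
position: [0.6945, -0.0065, 0.1325]
tool_rot: [-0.084, -3.138, -0.0]
ft_force: [0.6, 0.2, -0.4]
grip_width: 0.77
grip_force: 12.0
```

Emit:
step_arm(targets=[[-3.3,-1.1,0,0,0,0,0],[-3.3,-1.2,0,0,0,0,0],[-3.3,-1.1,0,0,0,0,0],[-3.3,-1.2,0,0,0,0,0],[-3.3,-1.1,0,0,0,0,0]])

```text
time: 19.88
position: [0.5289, -0.0642, 0.1324]
tool_rot: [-0.084, -3.14, -0.001]
ft_force: [-0.1, -0.4, -0.6]
grip_width: 0.769
grip_force: 12.0
```

Emit:
step_arm(targets=[[-3.3,-1.2,0,0,0,0,0],[0,0,0,0,0,0,0],[0,0,-2,0,0,0,0],[0,0,-2,0,0,0,0],[0,0,-1,0,0,0,0]])

```text
time: 20.3
position: [0.4966, -0.0754, 0.0813]
tool_rot: [-0.084, -3.139, -0.002]
ft_force: [0.6, 1.2, -1.1]
grip_width: 0.768
grip_force: 12.0
```

Emit:
step_arm(targets=[[0,0,0,0,0,0,0],[0,0,0,0,0,0,0],[0,0,-1,0,0,0,0],[0,0,-1,0,0,0,0],[0,0,0,0,0,0,0]])

```text
time: 20.72
position: [0.4975, -0.0757, 0.0615]
tool_rot: [-0.084, -3.14, 0.001]
ft_force: [0.0, 1.1, -1.7]
grip_width: 0.772
grip_force: 12.0
```

Emit:
step_arm(targets=[[0,0,-0.3,0,0,0,0],[0,0,0,0,0,0,0],[0,0,0,0,0,0,0],[0,0,0,0,0,0,0],[0,0,0,0,0,0,0]])

```text
time: 21.13
position: [0.4983, -0.0766, 0.0603]
tool_rot: [0.084, 3.139, -0.001]
ft_force: [-0.7, -3.6, 5.4]
grip_width: 0.771
grip_force: 12.0
```

Touched the floor (5 N). Release and go over to pot B.

Emit:
step_arm(targets=[[0,0,0,0,0,0,0.9],[0,0,0,0,0,0,1],[0,0,0,0,0,0,1],[0,0,0,0,0,0,1],[0,0,2,0,0,0,1]])

```text
time: 21.55
position: [0.4945, -0.075, 0.0765]
tool_rot: [-0.083, -3.133, 0.001]
ft_force: [-0.7, 0.6, -1.1]
grip_width: 0.983
grip_force: 0.0
```

Emit:
step_arm(targets=[[0,0,3,0,0,0,1],[0,0,3,0,0,0,1],[2.5,-2.5,1.5,0,0,0,1],[2.5,-2.8,0,0,0,0,1],[2.5,-2.8,0,0,0,0,1]])

```text
time: 21.97
position: [0.5749, -0.156, 0.1564]
tool_rot: [0.078, 3.137, 0.003]
ft_force: [-0.0, 0.2, 0.7]
grip_width: 0.994
grip_force: 0.0
```

Emit:
step_arm(targets=[[2.5,-2.8,0,0,0,0,1],[2.5,-2.8,0,0,0,0,1],[2.4,-3.2,0,0,0,0,1],[0,0,0,0,0,0,1],[0,0,0,0,0,0,1]])

```text
time: 22.38
position: [0.6459, -0.2473, 0.1524]
tool_rot: [-0.089, -3.137, 0.003]
ft_force: [0.5, 0.2, 0.7]
grip_width: 0.999
grip_force: 0.0
```

```bash
python3 q.py
```

```text
carton 479 (array([508.4,  87.5]), array([ 64.4, 130.4]), 86.9) 0.0471
big 143 [0.5086 0.0885 0.063 ] 0.0993
small 210 [0.5099 0.088  0.0462] 0.1594
A 0 None 
B 0 None 
C 101 [ 0.5762 -0.3612  0.0673] 0.078
D 110 [ 0.44   -0.3871  0.0675] 0.0777
E 112 [0.4365 0.3862 0.0676] 0.0782
stack 51 [ 0.4989 -0.0731  0.0661] 0.0838
```

Emit:
step_arm(targets=[[0.1,0.2,-3,0,0,0,1],[0,0,-3,0,0,0,1],[0,0,-2.5,0,0,0,1],[0,0,-1.2,0,0,0,1],[0,0,0,0,0,0,0.9]])

```text
time: 22.85
position: [0.6456, -0.2396, 0.0547]
tool_rot: [-0.081, -3.136, -0.005]
ft_force: [0.3, 0.8, -0.2]
grip_width: 0.974
grip_force: 0.0
```

Emit:
step_arm(targets=[[0,0,0,0,0,0,0],[0,0,0,0,0,0,0],[0,0,0,0,0,0,0],[0,0,0,0,0,0,0],[0,0,0,0,0,0,0]])

```text
time: 23.27
position: [0.649, -0.2437, 0.06]
tool_rot: [0.084, 3.137, -0.002]
ft_force: [0.8, 0.3, 6.0]
grip_width: 0.771
grip_force: 12.0
```

Emit:
step_arm(targets=[[0,0,0,0,0,0,0],[0,0,2,0,0,0,0],[0,0,3,0,0,0,0],[0,0,3,0,0,0,0],[0,0,3,0,0,0,0]])

```text
time: 23.68
position: [0.6472, -0.2424, 0.1686]
tool_rot: [-0.084, -3.14, -0.001]
ft_force: [0.7, 0.7, -0.4]
grip_width: 0.769
grip_force: 11.9
```

Emit:
step_arm(targets=[[0,0,2,0,0,0,0],[-2.5,2.8,0,0,0,0,0],[-2.5,2.8,0,0,0,0,0],[-2.5,2.8,0,0,0,0,0],[-2.5,2.8,0,0,0,0,0]])

```text
time: 24.1
position: [0.5462, -0.1296, 0.1872]
tool_rot: [-0.085, -3.14, -0.001]
ft_force: [-0.3, -0.3, 0.2]
grip_width: 0.769
grip_force: 11.9
```

Emit:
step_arm(targets=[[-2.5,2.8,0,0,0,0,0],[-2.3,2.9,0,0,0,0,0],[0,0,0,0,0,0,0],[0,0,0,0,0,0,0],[0,0,0,0,0,0,0]])

```text
time: 24.52
position: [0.5, -0.074, 0.1881]
tool_rot: [0.084, 3.139, 0.001]
ft_force: [0.1, -0.1, -0.2]
grip_width: 0.77
grip_force: 11.9
```

```bash
cat > g.py <<'E'
# held pot rim vs. stack, from the scene camera
from h import *
im,d,c=grab("scene"); P=cloud(d,c); save(im,"scene1.png"); s=ctrl.get_state(); print(np.round(s["position"],4))
hsv=cv2.cvtColor(im,cv2.COLOR_RGB2HSV)
with np.errstate(all="ignore"): m=(abs(P[...,0]-.499)<.06)&(abs(P[...,1]+.075)<.06)&(P[...,2]>.02)&(hsv[...,0]<14)&(hsv[...,1]>90)
Q=fit(P,m)
for lo in np.arange(.02,.3,.02):
    q=Q[(Q[:,2]>lo)&(Q[:,2]<lo+.02)]
    if len(q)>8: print(round(lo,2),len(q),np.round(q[:,:2].min(0),4),np.round(q[:,:2].max(0),4))
save(cv2.resize(im[100:260,200:420],(660,480)),"sc1.png")
E
python3 g.py
```

```text
[ 0.5003 -0.0748  0.188 ]
0.02 108 [ 0.4726 -0.0983] [ 0.5247 -0.0532]
0.04 157 [ 0.4678 -0.1054] [ 0.5324 -0.0471]
0.06 149 [ 0.4705 -0.1084] [ 0.5341 -0.045 ]
0.08 73 [ 0.4752 -0.1082] [ 0.5332 -0.0464]
0.12 27 [ 0.5032 -0.0971] [ 0.5233 -0.0599]
0.14 112 [ 0.4728 -0.0989] [ 0.5246 -0.0525]
0.16 190 [ 0.4677 -0.0998] [ 0.5312 -0.0433]
0.18 254 [ 0.4671 -0.1145] [ 0.5345 -0.0329]
0.2 155 [ 0.467  -0.1173] [ 0.5349 -0.0275]
0.22 16 [ 0.4922 -0.1188] [ 0.5148 -0.0278]
0.26 36 [ 0.4763 -0.1346] [ 0.5429 -0.0155]
0.28 11 [ 0.4765 -0.0517] [ 0.5281 -0.0332]
```

View pics/sc1.png

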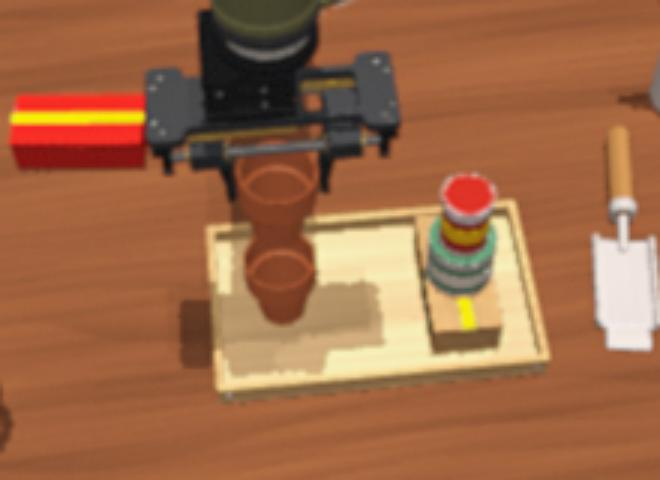

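The crop shows the held pot directly over pot A, and the body bands agree to 1 mm. The pile at (465,260) is fine, so I'll lower.

Emit:
step_arm(targets=[[0,0,-2.5,0,0,0,0],[0,0,-2,0,0,0,0],[0,0,-1,0,0,0,0],[0,0,-1,0,0,0,0],[0,0,0,0,0,0,0]])

```text
time: 24.98
position: [0.4988, -0.0747, 0.1208]
tool_rot: [-0.086, -3.137, 0.002]
ft_force: [-0.3, -0.1, -0.0]
grip_width: 0.772
grip_force: 11.9
```

Emit:
step_arm(targets=[[0,0,-0.7,0,0,0,0],[0,0,-0.7,0,0,0,0],[0,0,-0.5,0,0,0,0],[0,0,0,0,0,0,0],[0,0,0,0,0,0,0]])

```text
time: 25.4
position: [0.4996, -0.0737, 0.1035]
tool_rot: [-0.084, -3.14, -0.0]
ft_force: [0.6, -0.7, -1.1]
grip_width: 0.771
grip_force: 11.9
```

Emit:
step_arm(targets=[[0,0,-0.4,0,0,0,0],[0,0,-0.4,0,0,0,0],[0,0,0,0,0,0,0],[0,0,0,0,0,0,0],[0,0,0,0,0,0,0]])

```text
time: 25.82
position: [0.4998, -0.0738, 0.0957]
tool_rot: [0.084, 3.14, -0.0]
ft_force: [0.4, 0.6, 0.9]
grip_width: 0.772
grip_force: 11.9
```

Emit:
step_arm(targets=[[0,0,0,0,0,0,0.85],[0,0,0,0,0,0,1],[0,0,0,0,0,0,1],[0,0,0,0,0,0,1],[0,0,2,0,0,0,1]])

```text
time: 26.23
position: [0.4969, -0.0734, 0.1128]
tool_rot: [-0.083, -3.134, 0.002]
ft_force: [-0.9, 0.7, -0.3]
grip_width: 0.984
grip_force: 0.0
```

Emit:
step_arm(targets=[[0,0,3,0,0,0,1],[0,0,3,0,0,0,1],[1,-3,0,0,0,0,1],[1,-3.5,0,0,0,0,1],[1,-3.5,0,0,0,0,1]])

```text
time: 26.65
position: [0.5308, -0.1738, 0.1766]
tool_rot: [0.078, 3.138, 0.002]
ft_force: [0.4, 0.0, 0.1]
grip_width: 1.001
grip_force: 0.0
```

Emit:
step_arm(targets=[[1,-3.5,0,0,0,0,1],[1,-3.5,0,0,0,0,1],[1,-3.5,0,0,0,0,1],[1,-3.5,0,0,0,0,1],[0.8,-3.5,0,0,0,0,1]])

```text
time: 27.07
position: [0.5785, -0.3499, 0.1749]
tool_rot: [-0.082, -3.14, -0.001]
ft_force: [0.8, -0.7, 0.5]
grip_width: 1.0
grip_force: 0.0
```

```bash
python3 q.py; python3 g.py
```

```text
carton 480 (array([508.3,  87.6]), array([ 64. , 130.4]), 87.1) 0.0475
big 149 [0.5084 0.088  0.0638] 0.0994
small 210 [0.5098 0.0887 0.0461] 0.1593
A 0 None 
B 0 None 
C 0 None 
D 43 [ 0.4322 -0.3962  0.0595] 0.0781
E 113 [0.4362 0.3867 0.0676] 0.0782
stack 264 [ 0.4971 -0.0744  0.0683] 0.0913
[ 0.5752 -0.3565  0.1747]
0.02 44 [ 0.5087 -0.0983] [ 0.5245 -0.0577]
0.04 68 [ 0.4735 -0.1009] [ 0.5326 -0.0552]
0.06 167 [ 0.4711 -0.1066] [ 0.5329 -0.0501]
0.08 225 [ 0.4678 -0.1063] [ 0.5342 -0.0439]
0.1 207 [ 0.4668 -0.1053] [ 0.5333 -0.0416]
```

Emit:
step_arm(targets=[[0.2,-0.4,-3.2,0,0,0,1],[0,0,-3.5,0,0,0,1],[0,0,-3,0,0,0,1],[0,0,-1.7,0,0,0,1],[0,0,0,0,0,0,0.9]])

```text
time: 27.58
position: [0.5771, -0.3502, 0.0567]
tool_rot: [-0.083, -3.133, -0.006]
ft_force: [-1.0, 0.1, 0.2]
grip_width: 0.967
grip_force: 0.1
```

Emit:
step_arm(targets=[[0,0,0,0,0,0,0],[0,0,0,0,0,0,0],[0,0,0,0,0,0,0],[0,0,0,0,0,0,0],[0,0,0,0,0,0,0]])

```text
time: 28.0
position: [0.5807, -0.3536, 0.0637]
tool_rot: [0.084, 3.137, -0.002]
ft_force: [-0.9, -0.2, 4.1]
grip_width: 0.775
grip_force: 11.9
```

Emit:
step_arm(targets=[[0,0,0,0,0,0,0],[0,0,2.5,0,0,0,0],[0,0,3.5,0,0,0,0],[0,0,3.5,0,0,0,0],[0,0,3.5,0,0,0,0]])

```text
time: 28.42
position: [0.5792, -0.3521, 0.1926]
tool_rot: [-0.084, -3.139, -0.002]
ft_force: [-0.2, -1.1, -1.2]
grip_width: 0.779
grip_force: 11.8
```

Emit:
step_arm(targets=[[0,0,3,0,0,0,0],[0,0,0,0,0,0,0],[0,0,0,0,0,0,0],[0,0,0,0,0,0,0],[0,0,0,0,0,0,0]])

```text
time: 28.83
position: [0.579, -0.3517, 0.2196]
tool_rot: [-0.084, -3.138, -0.003]
ft_force: [-0.4, 0.1, -1.5]
grip_width: 0.78
grip_force: 11.8
```

```bash
python3 - <<'E'
from h import *
im,d,c=grab("scene"); save(cv2.resize(im[120:250,110:290],(720,520)),"sc2.png"); P=cloud(d,c)
hsv=cv2.cvtColor(im,cv2.COLOR_RGB2HSV)
with np.errstate(all="ignore"): m=(abs(P[...,0]-.58)<.06)&(abs(P[...,1]+.355)<.06)&(P[...,2]>.13)&(hsv[...,0]<14)&(hsv[...,1]>90)
Q=fit(P,m)
for lo in np.arange(.14,.26,.01):
    q=Q[(Q[:,2]>lo)&(Q[:,2]<lo+.01)]
    if len(q)>8: print(round(lo,2),len(q),np.round(q[:,:2].min(0),4),np.round(q[:,:2].max(0),4),(q[:,1].min()+q[:,1].max())/2)
E
```

```text
0.16 51 [ 0.5541 -0.3767] [ 0.6006 -0.3353] -0.3559892284654687
0.17 62 [ 0.5535 -0.3739] [ 0.6023 -0.333 ] -0.3534324033026135
0.18 86 [ 0.5534 -0.3764] [ 0.6032 -0.332 ] -0.3541809831185754
0.19 83 [ 0.5516 -0.3785] [ 0.6048 -0.3329] -0.3557147278883883
0.2 137 [ 0.5478 -0.3795] [ 0.6113 -0.3212] -0.3503501753623565
0.21 145 [ 0.5471 -0.3879] [ 0.6138 -0.3098] -0.34885241207177775
0.22 120 [ 0.5543 -0.3937] [ 0.6144 -0.3073] -0.3504696203330026
0.23 138 [ 0.5467 -0.3935] [ 0.6137 -0.307 ] -0.3502630407329784
0.24 29 [ 0.5496 -0.3938] [ 0.6033 -0.3151] -0.3544287388247481
```

View pics/sc2.png

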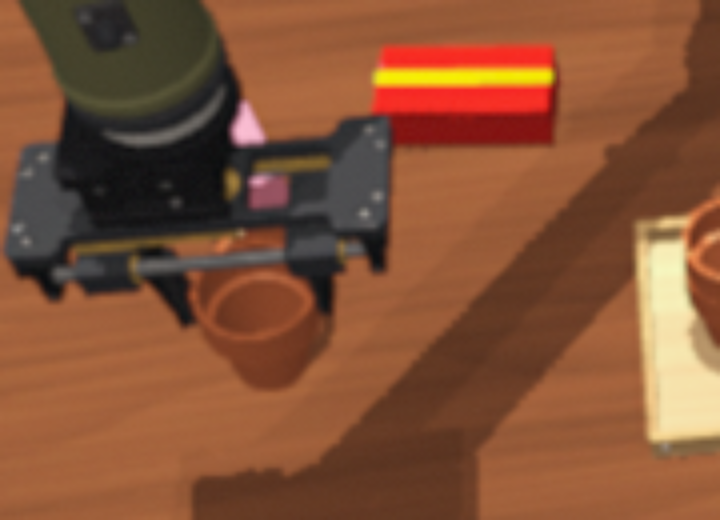

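Emit:
step_arm(targets=[[-1,3.5,0,0,0,0,0],[-1,3.5,0,0,0,0,0],[-1,3.5,0,0,0,0,0],[-1,3.5,0,0,0,0,0],[-1,3.5,0,0,0,0,0]])

```text
time: 29.3
position: [0.5283, -0.1758, 0.2199]
tool_rot: [-0.084, -3.138, -0.0]
ft_force: [1.0, -0.2, -0.9]
grip_width: 0.778
grip_force: 11.8
```

Emit:
step_arm(targets=[[-1,3.5,0,0,0,0,0],[-1,3.5,0,0,0,0,0],[-1,3.4,0,0,0,0,0],[0,0,0,0,0,0,0],[0,0,0,0,0,0,0]])

```text
time: 29.72
position: [0.4988, -0.071, 0.2207]
tool_rot: [-0.075, -3.139, -0.002]
ft_force: [-0.3, -0.3, -0.8]
grip_width: 0.777
grip_force: 11.8
```

```bash
python3 g.py
```

```text
[ 0.4992 -0.0733  0.2209]
0.02 45 [ 0.5086 -0.0983] [ 0.5264 -0.0575]
0.04 61 [ 0.4763 -0.1032] [ 0.5323 -0.0521]
0.06 185 [ 0.4713 -0.1084] [ 0.5341 -0.0486]
0.08 225 [ 0.4674 -0.1082] [ 0.5335 -0.044 ]
0.1 166 [ 0.4722 -0.1066] [ 0.534  -0.0414]
0.16 73 [ 0.4736 -0.0995] [ 0.5216 -0.0555]
0.18 160 [ 0.471  -0.0994] [ 0.5259 -0.0471]
0.2 243 [ 0.4654 -0.1029] [ 0.5343 -0.0323]
0.22 287 [ 0.4664 -0.1119] [ 0.5347 -0.0275]
0.24 58 [ 0.4778 -0.1162] [ 0.5327 -0.0247]
0.28 21 [ 0.4774 -0.134 ] [ 0.5406 -0.0157]
```

Emit:
step_arm(targets=[[0,0.1,-2.5,0,0,0,0],[0,0,-2,0,0,0,0],[0,0,-1,0,0,0,0],[0,0,-1,0,0,0,0],[0,0,0,0,0,0,0]])

```text
time: 30.18
position: [0.4985, -0.0739, 0.1547]
tool_rot: [-0.087, -3.137, 0.002]
ft_force: [-0.7, 0.1, -1.5]
grip_width: 0.778
grip_force: 11.8
```

Emit:
step_arm(targets=[[0,0,-0.7,0,0,0,0],[0,0,-0.7,0,0,0,0],[0,0,-0.5,0,0,0,0],[0,0,0,0,0,0,0],[0,0,0,0,0,0,0]])

```text
time: 30.6
position: [0.5022, -0.0735, 0.1398]
tool_rot: [0.084, 3.135, -0.001]
ft_force: [-1.0, -0.4, 8.2]
grip_width: 0.795
grip_force: 12.6
```

Emit:
step_arm(targets=[[0,0,-0.4,0,0,0,0],[0,0,-0.4,0,0,0,0],[0,0,0,0,0,0,0],[0,0,0,0,0,0,0],[0,0,0,0,0,0,0]])

```text
time: 31.02
position: [0.5041, -0.0719, 0.1336]
tool_rot: [0.082, 3.131, 0.004]
ft_force: [0.4, 2.6, 14.5]
grip_width: 0.8
grip_force: 12.0
```

Emit:
step_arm(targets=[[0,0,0.2,0,0,0,0.8],[0,0,0,0,0,0,0.85],[0,0,0,0,0,0,0.9],[0,0,0,0,0,0,1],[0,0,0,0,0,0,1]])

```text
time: 31.43
position: [0.4992, -0.0728, 0.1311]
tool_rot: [-0.084, -3.14, 0.0]
ft_force: [-0.1, 0.1, -0.5]
grip_width: 0.955
grip_force: 0.2
```

Emit:
step_arm(targets=[[0,0,2,0,0,0,1],[0,0,3,0,0,0,1],[0,0,3,0,0,0,1],[0,-3,0,0,0,0,1],[0,-3.5,0,0,0,0,1]])

```text
time: 31.85
position: [0.5012, -0.1359, 0.213]
tool_rot: [0.073, 3.137, 0.002]
ft_force: [0.5, -0.1, -1.1]
grip_width: 1.001
grip_force: 0.0
```

Emit:
step_arm(targets=[[-0.5,-3.5,0,0,0,0,1],[-0.5,-3.5,0,0,0,0,1],[-1,-3.5,0,0,0,0,1],[-1,-3.5,0,0,0,0,1],[-1,-3.5,0,0,0,0,1]])

```text
time: 32.27
position: [0.4586, -0.3143, 0.2112]
tool_rot: [-0.084, -3.14, -0.0]
ft_force: [0.1, -0.4, 0.4]
grip_width: 1.001
grip_force: 0.0
```

```bash
python3 q.py; python3 g.py; python3 - <<'E'
from h import *
a=cv2.imread("pics/scene1.png"); b=cv2.imread("pics/last.png")
cv2.imwrite("pics/c3.png",np.hstack([cv2.resize(a[120:260,200:340],(400,400)),cv2.resize(b[160:260,290:390],(400,400))]))
E
```

```text
carton 480 (array([508.3,  87.6]), array([ 64.3, 130. ]), 87.1) 0.0474
big 145 [0.5085 0.0883 0.0631] 0.0993
small 210 [0.5097 0.0883 0.0454] 0.1592
A 0 None 
B 0 None 
C 0 None 
D 12 None 
E 111 [0.4368 0.3862 0.0676] 0.0778
stack 569 [ 0.4994 -0.069   0.08  ] 0.117
[ 0.4552 -0.3202  0.2116]
0.02 47 [ 0.5103 -0.0984] [ 0.5278 -0.0574]
0.04 26 [ 0.5153 -0.1009] [ 0.5326 -0.0554]
0.06 84 [ 0.5098 -0.1066] [ 0.5346 -0.052 ]
0.08 120 [ 0.4752 -0.1064] [ 0.535  -0.0484]
0.1 243 [ 0.4713 -0.1054] [ 0.5349 -0.0389]
0.12 193 [ 0.4697 -0.0997] [ 0.5363 -0.0342]
0.14 230 [ 0.4697 -0.0991] [ 0.5369 -0.029 ]
0.16 46 [ 0.4717 -0.094 ] [ 0.5372 -0.0559]
```

View pics/c3.png

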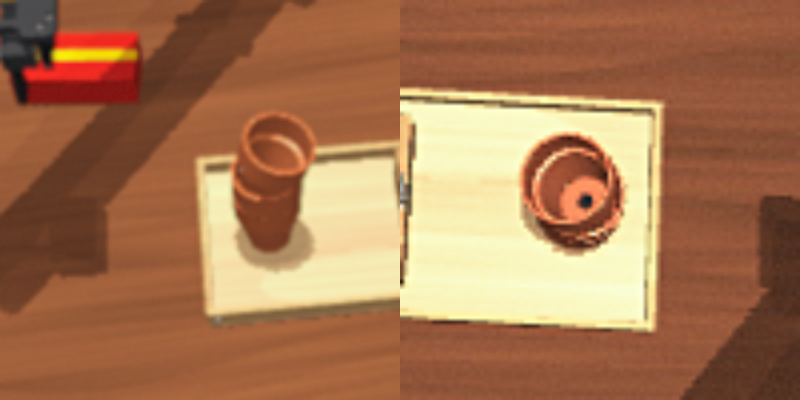

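The crop shows the third pot leaning toward +y, jammed in the stack. I'll measure its rim, regrip, lift it out, straighten and reseat it.

```bash
python3 - <<'E'
from h import *
z=np.load("/tmp/top.npz"); P=z["P"]
with np.errstate(all="ignore"): m=(abs(P[...,0]-.499)<.07)&(abs(P[...,1]+.072)<.07)&(P[...,2]>.12)
Q=fit(P,m); A=np.c_[Q[:,:2],np.ones(len(Q))]
# keep rim: points near upper envelope
(cx,cy),r=cv2.minEnclosingCircle(Q[:,:2].astype(np.float32)); k=np.hypot(Q[:,0]-cx,Q[:,1]-cy)>r-.008; k&=Q[:,2]>.135
co,*_=np.linalg.lstsq(A[k],Q[k,2],rcond=None); print(len(Q),k.sum(),cx,cy,r*2,co,np.percentile(Q[:,2],[50,95,100]))
for i in range(0,360,45):
    a=np.deg2rad(i); s=k&(np.hypot(Q[:,0]-cx-r*np.cos(a),Q[:,1]-cy-r*np.sin(a))<.012)
    print(i,s.sum(),np.percentile(Q[s,2],90).round(4) if s.sum() else None)
E
```

```text
266 167 0.5001435279846191 -0.06441351771354675 0.07073328644037247 [-0.02968216 -0.11380685  0.15877722] [0.14387403 0.16477755 0.16909587]
0 21 0.1571
45 19 0.1539
90 15 0.152
135 10 0.1585
180 22 0.1624
225 25 0.1645
270 17 0.1663
315 13 0.1655
```

Emit:
step_arm(targets=[[0.7,3.6,0,0,0,0,1],[0.7,3.6,0,0,0,0,1],[0.6,3.6,0,0,0,0,1],[0.6,3.6,0,0,0,0,1],[0.6,3.6,0,0,0,0,1]])

```text
time: 32.78
position: [0.4913, -0.1308, 0.2113]
tool_rot: [-0.084, -3.14, -0.0]
ft_force: [1.5, -0.2, 0.3]
grip_width: 0.999
grip_force: 0.0
```

Emit:
step_arm(targets=[[0.6,3.8,0,0,0,0,1],[0.6,3.8,0,0,0,0,1],[0,0,0,0,0,0,1],[0,0,0,0,0,0,1],[0,0,0,0,0,0,1]])

```text
time: 33.2
position: [0.5033, -0.0572, 0.2112]
tool_rot: [-0.083, -3.14, 0.002]
ft_force: [-0.3, -0.8, 0.4]
grip_width: 1.001
grip_force: 0.0
```

Emit:
step_arm(targets=[[-0.3,-0.9,-2,0,0,0,1],[0,0,-2,0,0,0,1],[0,0,0,0,0,0,1],[0,0,0,0,0,0,1],[0,0,0,0,0,0,1]], force=20)

```text
time: 33.62
position: [0.501, -0.0667, 0.1724]
tool_rot: [0.086, 3.14, -0.0]
ft_force: [-0.3, -0.2, 0.4]
grip_width: 0.998
grip_force: 0.0
```

Emit:
step_arm(targets=[[0,0,-1.5,0,0,0,1],[0,0,-1.5,0,0,0,1],[0,0,-1,0,0,0,1],[0,0,0,0,0,0,1],[0,0,0,0,0,0,0.9]])

```text
time: 34.03
position: [0.5009, -0.0659, 0.132]
tool_rot: [0.084, 3.14, -0.0]
ft_force: [0.2, -0.7, 0.5]
grip_width: 0.98
grip_force: 0.0
```

Emit:
step_arm(targets=[[0,0,0,0,0,0,0],[0,0,0,0,0,0,0],[0,0,0,0,0,0,0],[0,0,0,0,0,0,0],[0,0,0,0,0,0,0]])

```text
time: 34.45
position: [0.5013, -0.0658, 0.1323]
tool_rot: [0.083, 3.139, 0.0]
ft_force: [0.9, 0.6, 2.4]
grip_width: 0.807
grip_force: 20.0
```

Emit:
step_arm(targets=[[0,0,0.5,0,0,0,0],[0,0,1,0,0,0,0],[0,-0.3,1.5,0,0,0,0],[0,-0.3,2,0,0,0,0],[0,-0.3,2,0,0,0,0]])

```text
time: 34.87
position: [0.5001, -0.0749, 0.2027]
tool_rot: [-0.084, -3.14, 0.0]
ft_force: [0.5, -0.2, -1.5]
grip_width: 0.801
grip_force: 20.0
```

Emit:
step_arm(targets=[[0,0,1,0,0,0,0],[0,0,0,0,0,0,0],[0,0,0,0,0,0,0],[0,0,0,0,0,0,0],[0,0,0,0,0,0,0]])

```text
time: 35.28
position: [0.4998, -0.0744, 0.2103]
tool_rot: [-0.083, -3.138, 0.0]
ft_force: [0.4, 0.3, -1.4]
grip_width: 0.8
grip_force: 20.0
```

```bash
python3 g.py; python3 - <<'E'
from h import *
b=cv2.imread("pics/scene1.png")
cv2.imwrite("pics/c4.png",cv2.resize(b[80:260,190:370],(540,540)))
E
```

```text
[ 0.4999 -0.0745  0.2104]
0.02 46 [ 0.5111 -0.0984] [ 0.5252 -0.0576]
0.04 65 [ 0.4749 -0.1055] [ 0.5329 -0.0576]
0.06 180 [ 0.4714 -0.1086] [ 0.5348 -0.0486]
0.08 234 [ 0.4658 -0.1085] [ 0.5346 -0.0442]
0.1 163 [ 0.4676 -0.1066] [ 0.5342 -0.0416]
0.16 82 [ 0.4758 -0.1096] [ 0.5235 -0.0624]
0.18 167 [ 0.472  -0.1069] [ 0.5268 -0.0478]
0.2 267 [ 0.4667 -0.1173] [ 0.5343 -0.0303]
0.22 234 [ 0.4677 -0.1182] [ 0.5361 -0.0299]
0.24 49 [ 0.472  -0.1199] [ 0.5234 -0.0253]
0.28 35 [ 0.4759 -0.1349] [ 0.5426 -0.0161]
```

View pics/c4.png

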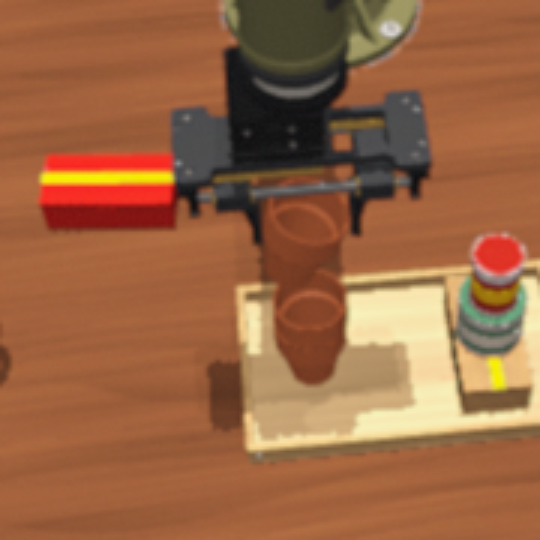

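The crop shows the held pot still tilted. I'll set it on the free bench spot where pot A stood, let it right itself, and regrip deeper.

Emit:
step_arm(targets=[[3.2,1.2,0,0,0,0,0],[3.2,1.2,0,0,0,0,0],[3.2,1.2,0,0,0,0,0],[3.2,1.2,0,0,0,0,0],[3.2,1.2,0,0,0,0,0]])

```text
time: 35.75
position: [0.6617, -0.0135, 0.2099]
tool_rot: [-0.082, -3.138, 0.0]
ft_force: [0.6, 0.6, -0.5]
grip_width: 0.806
grip_force: 20.0
```

Emit:
step_arm(targets=[[3,1.2,0,0,0,0,0],[0,0,-3.5,0,0,0,0],[0,0,-3.5,0,0,0,0],[0,0,-3.5,0,0,0,0],[0,0,-2,0,0,0,0]])

```text
time: 36.17
position: [0.6878, -0.0024, 0.0806]
tool_rot: [-0.083, -3.133, 0.002]
ft_force: [-1.1, -0.2, -1.1]
grip_width: 0.805
grip_force: 20.0
```

Emit:
step_arm(targets=[[0,0,-1,0,0,0,0],[0,0,-1,0,0,0,0],[0,0,-0.5,0,0,0,0],[0,0,0,0,0,0,0],[0,0,0,0,0,0,0]])

```text
time: 36.58
position: [0.6915, -0.0028, 0.0628]
tool_rot: [0.084, 3.139, 0.0]
ft_force: [1.1, -0.4, -1.3]
grip_width: 0.8
grip_force: 20.0
```

Continue down until contact, then release and regrip deeper.

Emit:
step_arm(targets=[[0,0,-0.5,0,0,0,0],[0,0,-0.5,0,0,0,0],[0,0,-0.3,0,0,0,0],[0,0,0,0,0,0,0],[0,0,0,0,0,0,0]])

```text
time: 37.0
position: [0.6946, -0.0053, 0.0544]
tool_rot: [0.085, 3.131, -0.002]
ft_force: [-0.7, -2.5, 15.7]
grip_width: 0.798
grip_force: 20.0
```

Emit:
step_arm(targets=[[0,0,0,0,0,0,0.85],[0,0,0,0,0,0,0.9],[0,0,0,0,0,0,1],[0,0,0,0,0,0,1],[0,0,0,0,0,0,1]])

```text
time: 37.42
position: [0.6903, -0.0023, 0.048]
tool_rot: [-0.083, -3.14, -0.001]
ft_force: [0.0, 0.0, 0.0]
grip_width: 0.982
grip_force: 0.1
```

Emit:
step_arm(targets=[[0,0,-0.3,0,0,0,0],[0,0,0,0,0,0,0],[0,0,0,0,0,0,0],[0,0,0,0,0,0,0],[0,0,0,0,0,0,0]])

```text
time: 37.83
position: [0.6905, -0.0026, 0.0454]
tool_rot: [-0.084, -3.14, -0.0]
ft_force: [0.6, -0.7, -1.6]
grip_width: 0.797
grip_force: 19.8
```

Emit:
step_arm(targets=[[0,0,0,0,0,0,1],[0,0,0,0,0,0,1],[0,0,0,0,0,0,1],[0,0,0,0,0,0,1],[0,0,3,0,0,0,1]])

```text
time: 38.25
position: [0.6864, -0.002, 0.0698]
tool_rot: [-0.083, -3.13, 0.001]
ft_force: [-1.4, 1.1, -0.3]
grip_width: 0.986
grip_force: 0.0
```

Emit:
step_arm(targets=[[0,0,3.5,0,0,0,1],[0,0,3.5,0,0,0,1],[0,0,3.5,0,0,0,1],[0,0,3,0,0,0,1],[0,0,0,0,0,0,1]])

```text
time: 38.67
position: [0.6941, -0.0036, 0.2187]
tool_rot: [0.084, 3.129, 0.001]
ft_force: [-0.3, 0.5, 0.2]
grip_width: 0.997
grip_force: 0.0
```

```bash
cat > rim.py <<'E'
from h import *
import sys
n=sys.argv[1]; x,y,lo,hi=map(float,sys.argv[2:6])
im,d,c=grab(n); P=cloud(d,c); save(im,"rim.png"); save(cv2.resize(im,(640,400)),n+"_v.png"); print(np.round(ctrl.get_state()["position"],4))
with np.errstate(all="ignore"): m=(abs(P[...,0]-x)<.06)&(abs(P[...,1]-y)<.06)&(P[...,2]>lo)&(P[...,2]<hi)
Q=fit(P,m); print(len(Q),circ(Q)); cx,cy,D=circ(Q); k=np.hypot(Q[:,0]-cx,Q[:,1]-cy)>D/2-.007
co=np.linalg.lstsq(np.c_[Q[k,:2]-[cx,cy],np.ones(k.sum())],Q[k,2],rcond=None)[0]; print("slope,z",co.round(4))
E
python3 rim.py wrist .69 -.003 .06 .11
```

```text
[ 0.6929 -0.0033  0.2152]
1180 [ 0.6888 -0.02    0.067 ]
slope,z [-0.0497  0.0117  0.0752]
```

View pics/wrist_v.png

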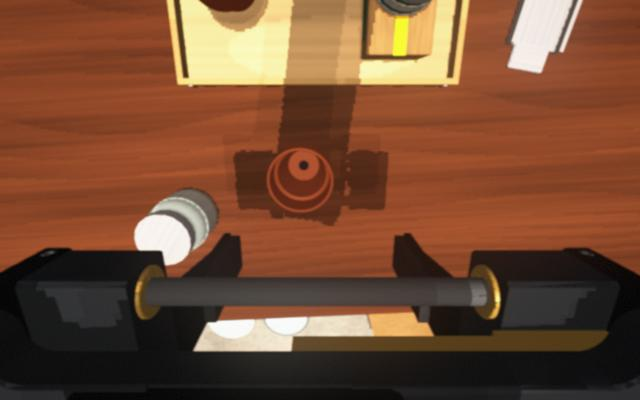

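The wrist view shows the pot upright at (300,180) px, which puts it at (0.689, -0.020). I'll regrip deeper there.

Emit:
step_arm(targets=[[-0.2,-1.7,-3.5,0,0,0,1],[0,0,-3.5,0,0,0,1],[0,0,-2.5,0,0,0,1],[0,0,0,0,0,0,1],[0,0,0,0,0,0,1]], force=12)

```text
time: 39.13
position: [0.6872, -0.0193, 0.1135]
tool_rot: [-0.084, -3.136, 0.0]
ft_force: [0.6, 0.1, 0.4]
grip_width: 1.003
grip_force: 0.0
```

Emit:
step_arm(targets=[[0,0,-2,0,0,0,1],[0,0,-2,0,0,0,1],[0,0,-2,0,0,0,1],[0,0,-1,0,0,0,1],[0,0,0,0,0,0,1]])

```text
time: 39.55
position: [0.6881, -0.0193, 0.0447]
tool_rot: [-0.083, -3.139, 0.0]
ft_force: [-0.6, -0.2, -0.4]
grip_width: 0.997
grip_force: 0.0
```

Emit:
step_arm(targets=[[0,0,0,0,0,0,0.9],[0,0,0,0,0,0,0],[0,0,0,0,0,0,0],[0,0,0,0,0,0,0],[0,0,0,0,0,0,0]])

```text
time: 39.97
position: [0.6895, -0.0197, 0.0469]
tool_rot: [0.084, 3.138, 0.001]
ft_force: [-0.9, 0.2, 3.1]
grip_width: 0.761
grip_force: 12.0
```

Emit:
step_arm(targets=[[0,0,0,0,0,0,0],[0,0,0,0,0,0,0],[0,0,0,0,0,0,0],[0,0,0,0,0,0,0],[0,0,0,0,0,0,0]])

```text
time: 40.38
position: [0.6895, -0.0198, 0.0469]
tool_rot: [0.084, 3.139, 0.001]
ft_force: [-0.3, 0.1, 5.5]
grip_width: 0.757
grip_force: 12.0
```

Emit:
step_arm(targets=[[0,0,2.5,0,0,0,0],[0,0,3.5,0,0,0,0],[0,0,3.5,0,0,0,0],[0,0,3.5,0,0,0,0],[0,0,2.5,0,0,0,0]])

```text
time: 40.8
position: [0.6891, -0.0201, 0.2036]
tool_rot: [0.084, 3.138, 0.0]
ft_force: [0.4, -1.0, -0.7]
grip_width: 0.757
grip_force: 12.0
```

Emit:
step_arm(targets=[[-3.2,-0.9,0,0,0,0,0],[-3.2,-0.9,0,0,0,0,0],[-3.2,-0.9,0,0,0,0,0],[-3.2,-0.9,0,0,0,0,0],[-3.1,-0.9,0,0,0,0,0]])

```text
time: 41.22
position: [0.5275, -0.0652, 0.1996]
tool_rot: [-0.084, -3.139, 0.0]
ft_force: [-0.1, -0.1, 0.3]
grip_width: 0.761
grip_force: 12.0
```

Emit:
step_arm(targets=[[-3,-0.9,0,0,0,0,0],[0,0,0,0,0,0,0],[0,0,0,0,0,0,0],[0,0,0,0,0,0,0],[0,0,0,0,0,0,0]])

```text
time: 41.63
position: [0.5004, -0.0732, 0.2006]
tool_rot: [0.083, 3.14, -0.001]
ft_force: [-0.7, 0.5, -0.1]
grip_width: 0.757
grip_force: 12.0
```

```bash
python3 g.py
```

```text
[ 0.5005 -0.0734  0.2005]
0.02 44 [ 0.5094 -0.0984] [ 0.5258 -0.0576]
0.04 62 [ 0.4755 -0.1032] [ 0.533  -0.0554]
0.06 188 [ 0.4732 -0.1084] [ 0.5338 -0.0484]
0.08 206 [ 0.4687 -0.1082] [ 0.5352 -0.0443]
0.1 153 [ 0.4728 -0.1067] [ 0.5345 -0.0418]
0.14 12 [ 0.5104 -0.0893] [ 0.5222 -0.0535]
0.16 92 [ 0.4763 -0.0952] [ 0.5245 -0.0506]
0.18 164 [ 0.4721 -0.1137] [ 0.5272 -0.0485]
0.2 250 [ 0.4674 -0.1134] [ 0.5337 -0.0328]
0.22 234 [ 0.4664 -0.1179] [ 0.5334 -0.0276]
0.24 15 [ 0.4905 -0.1176] [ 0.5149 -0.028 ]
0.26 16 [ 0.5349 -0.1336] [ 0.542  -0.0156]
0.28 22 [ 0.4757 -0.1104] [ 0.5356 -0.0338]
```

Emit:
step_arm(targets=[[0,-0.2,-2,0,0,0,0],[0,0,-1.5,0,0,0,0],[0,0,-1,0,0,0,0],[0,0,-1,0,0,0,0],[0,0,0,0,0,0,0]])

```text
time: 42.1
position: [0.4987, -0.0756, 0.1436]
tool_rot: [-0.083, -3.137, 0.003]
ft_force: [-0.9, 0.6, -0.5]
grip_width: 0.758
grip_force: 12.0
```

Emit:
step_arm(targets=[[0,0,-1,0,0,0,0],[0,0,-0.7,0,0,0,0],[0,0,-0.7,0,0,0,0],[0,0,0,0,0,0,0],[0,0,0,0,0,0,0]])

```text
time: 42.52
position: [0.4994, -0.0758, 0.1213]
tool_rot: [-0.084, -3.14, 0.0]
ft_force: [-0.4, -0.1, -1.1]
grip_width: 0.756
grip_force: 12.0
```

Emit:
step_arm(targets=[[0,0,-0.4,0,0,0,0],[0,0,-0.4,0,0,0,0],[0,0,0,0,0,0,0],[0,0,0,0,0,0,0],[0,0,0,0,0,0,0]])

```text
time: 42.93
position: [0.5005, -0.0751, 0.1141]
tool_rot: [0.083, 3.139, 0.002]
ft_force: [0.6, 2.0, 2.7]
grip_width: 0.761
grip_force: 12.0
```

Emit:
step_arm(targets=[[0,0,0,0,0,0,0.85],[0,0,0,0,0,0,1],[0,0,0,0,0,0,1],[0,0,0,0,0,0,1],[0,0,2,0,0,0,1]])

```text
time: 43.35
position: [0.4966, -0.0757, 0.1306]
tool_rot: [-0.084, -3.134, 0.002]
ft_force: [-0.1, 0.8, -0.1]
grip_width: 0.981
grip_force: 0.0
```

Emit:
step_arm(targets=[[0,0,3,0,0,0,1],[0,0,3,0,0,0,1],[-0.6,-3,0,0,0,0,1],[-0.6,-3.2,0,0,0,0,1],[-0.7,-3.2,0,0,0,0,1]])

```text
time: 43.77
position: [0.4808, -0.1705, 0.1941]
tool_rot: [0.08, 3.139, 0.0]
ft_force: [1.0, -1.1, -1.6]
grip_width: 1.001
grip_force: 0.0
```

Emit:
step_arm(targets=[[-0.7,-3.2,0,0,0,0,1],[-0.7,-3.2,0,0,0,0,1],[-0.7,-3.2,0,0,0,0,1],[-0.7,-3.2,0,0,0,0,1],[-0.7,-3.2,0,0,0,0,1]])

```text
time: 44.18
position: [0.445, -0.3311, 0.1935]
tool_rot: [0.083, 3.14, 0.0]
ft_force: [0.4, -0.3, 0.6]
grip_width: 1.001
grip_force: 0.0
```

Emit:
step_arm(targets=[[-0.6,-3.2,0,0,0,0,1],[0,-2.6,0,0,0,0,1],[0,0,0,0,0,0,1],[0,0,0,0,0,0,1],[0,0,0,0,0,0,1]])

```text
time: 44.6
position: [0.4396, -0.3871, 0.1931]
tool_rot: [-0.084, -3.14, -0.002]
ft_force: [-0.2, 0.8, 0.5]
grip_width: 1.002
grip_force: 0.0
```

```bash
python3 g.py; python3 rim.py wrist .44 -.387 .06 .1; python3 rim.py top .5 -.075 .125 .16
```

```text
[ 0.4401 -0.3864  0.1932]
0.02 45 [ 0.5107 -0.0984] [ 0.5269 -0.0574]
0.04 28 [ 0.5177 -0.1009] [ 0.532  -0.0576]
0.06 91 [ 0.4776 -0.105 ] [ 0.5342 -0.0519]
0.08 156 [ 0.472  -0.1063] [ 0.5339 -0.0514]
0.1 225 [ 0.467  -0.1049] [ 0.5348 -0.0458]
0.12 218 [ 0.4662 -0.107 ] [ 0.5341 -0.0438]
0.14 123 [ 0.4672 -0.1067] [ 0.5335 -0.0413]
[ 0.4404 -0.3861  0.1933]
1420 [ 0.4425 -0.3888  0.067 ]
slope,z [-0.0475  0.0026  0.0749]
[ 0.4405 -0.3861  0.1935]
128 [ 0.4972 -0.0737  0.0666]
slope,z [-0.01    0.0281  0.1408]
```

Emit:
step_arm(targets=[[0.1,-0.2,-3.5,0,0,0,1],[0,0,-3.5,0,0,0,1],[0,0,-1,0,0,0,1],[0,0,0,0,0,0,1],[0,0,0,0,0,0,1]])

```text
time: 45.17
position: [0.4411, -0.3894, 0.1143]
tool_rot: [0.082, 3.14, -0.0]
ft_force: [0.3, 0.3, 0.1]
grip_width: 0.999
grip_force: 0.0
```

Emit:
step_arm(targets=[[0,0,-2,0,0,0,1],[0,0,-2,0,0,0,1],[0,0,-2,0,0,0,1],[0,0,-0.6,0,0,0,1],[0,0,0,0,0,0,1]])

```text
time: 45.58
position: [0.4409, -0.3896, 0.048]
tool_rot: [-0.083, -3.14, -0.0]
ft_force: [0.3, -0.4, -0.2]
grip_width: 0.997
grip_force: 0.0
```

Emit:
step_arm(targets=[[0,0,0,0,0,0,0.9],[0,0,0,0,0,0,0],[0,0,0,0,0,0,0],[0,0,0,0,0,0,0],[0,0,0,0,0,0,0]])

```text
time: 46.0
position: [0.4414, -0.39, 0.0487]
tool_rot: [0.083, 3.139, -0.0]
ft_force: [0.2, 0.2, 3.9]
grip_width: 0.768
grip_force: 12.0
```

Emit:
step_arm(targets=[[0,0,0,0,0,0,0],[0,0,0,0,0,0,0],[0,0,0,0,0,0,0],[0,0,0,0,0,0,0],[0,0,0,0,0,0,0]])

```text
time: 46.42
position: [0.4414, -0.39, 0.0486]
tool_rot: [0.084, 3.139, -0.0]
ft_force: [-0.3, 1.9, 5.9]
grip_width: 0.765
grip_force: 12.0
```

Emit:
step_arm(targets=[[0,0,3.5,0,0,0,0],[0,0,3.5,0,0,0,0],[0,0,3.5,0,0,0,0],[0,0,3.5,0,0,0,0],[0,0,3.5,0,0,0,0]])

```text
time: 46.83
position: [0.44, -0.3896, 0.2239]
tool_rot: [-0.085, -3.14, -0.001]
ft_force: [0.7, -0.7, -1.1]
grip_width: 0.765
grip_force: 12.0
```

Emit:
step_arm(targets=[[0.6,3.2,0.4,0,0,0,0],[0.6,3.2,0,0,0,0,0],[0.6,3.2,0,0,0,0,0],[0.6,3.2,0,0,0,0,0],[0.6,3.2,0,0,0,0,0]])

```text
time: 47.25
position: [0.4704, -0.2284, 0.2263]
tool_rot: [-0.085, -3.14, -0.001]
ft_force: [1.0, 0.1, -0.8]
grip_width: 0.766
grip_force: 12.0
```

Emit:
step_arm(targets=[[0.6,3.2,0,0,0,0,0],[0.6,3.2,0,0,0,0,0],[0.6,3.2,0,0,0,0,0],[0.6,3.1,0,0,0,0,0],[0.4,2.8,0,0,0,0,0]])

```text
time: 47.67
position: [0.4987, -0.0725, 0.2264]
tool_rot: [0.082, 3.14, 0.001]
ft_force: [-0.0, 0.4, -1.4]
grip_width: 0.765
grip_force: 12.0
```

Emit:
step_arm(targets=[[0,0,0,0,0,0,0],[0,0,0,0,0,0,0],[0,0,0,0,0,0,0],[0,0,0,0,0,0,0],[0,0,0,0,0,0,0]])

```text
time: 48.08
position: [0.4984, -0.0763, 0.2266]
tool_rot: [-0.088, -3.14, 0.0]
ft_force: [-1.0, -0.1, -1.5]
grip_width: 0.769
grip_force: 12.0
```

```bash
python3 g.py
```

```text
[ 0.4984 -0.0761  0.2266]
0.02 44 [ 0.5087 -0.0983] [ 0.5262 -0.0575]
0.04 27 [ 0.5058 -0.1073] [ 0.5324 -0.0521]
0.06 98 [ 0.4761 -0.1086] [ 0.5336 -0.0484]
0.08 163 [ 0.4728 -0.1081] [ 0.535  -0.0484]
0.1 235 [ 0.4692 -0.1067] [ 0.5343 -0.0457]
0.12 152 [ 0.4713 -0.1069] [ 0.5338 -0.0438]
0.14 90 [ 0.4754 -0.1067] [ 0.5329 -0.0416]
0.18 70 [ 0.4771 -0.0965] [ 0.5248 -0.052 ]
0.2 171 [ 0.4717 -0.0985] [ 0.5274 -0.0525]
0.22 268 [ 0.4675 -0.1176] [ 0.534  -0.0345]
0.24 284 [ 0.4659 -0.1188] [ 0.5344 -0.032 ]
0.26 21 [ 0.4719 -0.1222] [ 0.5135 -0.0295]
```

Aligned (x max 0.534 for both, y to about 1 mm). Lower 8.2 cm.

Emit:
step_arm(targets=[[0,0,-2,0,0,0,0],[0,0,-1.5,0,0,0,0],[0,0,-1,0,0,0,0],[0,0,-1,0,0,0,0],[0,0,0,0,0,0,0]])

```text
time: 48.55
position: [0.4974, -0.075, 0.1698]
tool_rot: [-0.085, -3.138, 0.001]
ft_force: [-0.7, 0.7, -1.2]
grip_width: 0.77
grip_force: 12.0
```

Emit:
step_arm(targets=[[0,0,-0.7,0,0,0,0],[0,0,-0.6,0,0,0,0],[0,0,-0.5,0,0,0,0],[0,0,0,0,0,0,0],[0,0,0,0,0,0,0]])

```text
time: 48.97
position: [0.4986, -0.0748, 0.1535]
tool_rot: [-0.084, -3.14, 0.0]
ft_force: [1.2, -0.1, -0.3]
grip_width: 0.763
grip_force: 12.0
```

Emit:
step_arm(targets=[[0,0,-0.4,0,0,0,0],[0,0,-0.4,0,0,0,0],[0,0,0,0,0,0,0],[0,0,0,0,0,0,0],[0,0,0,0,0,0,0]])

```text
time: 49.38
position: [0.4986, -0.0748, 0.1456]
tool_rot: [-0.084, -3.14, -0.0]
ft_force: [-0.0, 0.8, -1.0]
grip_width: 0.768
grip_force: 12.0
```

Emit:
step_arm(targets=[[0,0,0,0,0,0,0.85],[0,0,0,0,0,0,1],[0,0,0,0,0,0,1],[0,0,0,0,0,0,1],[0,0,2,0,0,0,1]])

```text
time: 49.8
position: [0.4962, -0.0744, 0.163]
tool_rot: [-0.084, -3.135, 0.002]
ft_force: [-0.3, 0.5, -0.5]
grip_width: 0.983
grip_force: 0.0
```

Emit:
step_arm(targets=[[0,0,3,0,0,0,1],[0,0,3,0,0,0,1],[0,0,3,0,0,0,1],[0,0,3,0,0,0,1],[0,3.2,0,0,0,0,1]])

```text
time: 50.22
position: [0.5016, -0.0498, 0.292]
tool_rot: [0.101, 3.129, -0.0]
ft_force: [0.5, -1.0, -0.7]
grip_width: 1.001
grip_force: 0.0
```

Emit:
step_arm(targets=[[0,3.6,0,0,0,0,1],[0,3.6,0,0,0,0,1],[0,3.6,0,0,0,0,1],[0,3.6,0,0,0,0,1],[0,3.6,0,0,0,0,1]])

```text
time: 50.63
position: [0.4984, 0.139, 0.2858]
tool_rot: [0.084, 3.14, 0.001]
ft_force: [0.8, 1.0, 0.0]
grip_width: 1.002
grip_force: 0.0
```

Emit:
step_arm(targets=[[-0.8,3.6,0,0,0,0,1],[-0.8,3.6,0,0,0,0,1],[-0.8,3.6,0,0,0,0,1],[-0.9,3.6,0,0,0,0,1],[-0.9,3.6,0,0,0,0,1]])

```text
time: 51.05
position: [0.456, 0.319, 0.2857]
tool_rot: [0.084, 3.14, 0.001]
ft_force: [0.7, 0.1, 0.8]
grip_width: 1.001
grip_force: 0.0
```

Emit:
step_arm(targets=[[-1,3.6,0,0,0,0,1],[-1,3.2,0,0,0,0,1],[0,0,0,0,0,0,1],[0,0,0,0,0,0,1],[0,0,0,0,0,0,1]])

```text
time: 51.47
position: [0.437, 0.3847, 0.2854]
tool_rot: [0.084, 3.14, -0.002]
ft_force: [0.8, -0.1, -0.2]
grip_width: 1.001
grip_force: 0.0
```

```bash
python3 g.py; python3 rim.py wrist .4364 .3865 .06 .1; python3 rim.py top .5 -.075 .155 .19; python3 - <<'E'
from h import *
s=ctrl.get_state(); print(np.round(s["joint_positions"],2))
E
```

```text
[0.4375 0.3839 0.2856]
0.02 43 [ 0.5078 -0.0983] [ 0.5249 -0.0575]
0.04 29 [ 0.5176 -0.0987] [ 0.5326 -0.0584]
0.06 84 [ 0.5148 -0.105 ] [ 0.5344 -0.0517]
0.08 91 [ 0.5065 -0.1063] [ 0.5341 -0.0512]
0.1 123 [ 0.475  -0.1052] [ 0.5339 -0.0478]
0.12 201 [ 0.4711 -0.1055] [ 0.5341 -0.0473]
0.14 253 [ 0.466  -0.1063] [ 0.5341 -0.0434]
0.16 251 [ 0.4667 -0.106 ] [ 0.5346 -0.0407]
[0.4377 0.3837 0.2858]
737 [0.4386 0.3852 0.0668]
slope,z [-0.0484  0.005   0.0755]
[0.4377 0.3837 0.2859]
138 [ 0.4975 -0.0729  0.0667]
slope,z [-0.0037  0.0326  0.171 ]
[-1.2   0.16  0.49  1.55 -0.07  1.46  0.81]
```

View pics/scene1.png

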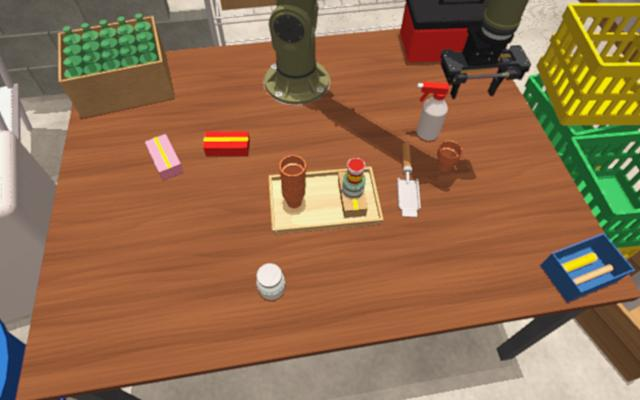

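The scene view shows the stack of four upright at (293,185), the pile at (354,185), pot E at (448,155) and the sprayer at (432,115), which is clear of the gripper. Next I'll grasp E.

Emit:
step_arm(targets=[[0,0.2,-3.5,0,0,0,1],[0,0,-3.5,0,0,0,1],[0,0,-3.5,0,0,0,1],[0,0,-3.5,0,0,0,1],[0,0,-3,0,0,0,1]])

```text
time: 52.03
position: [0.4368, 0.3856, 0.1138]
tool_rot: [-0.087, -3.14, 0.0]
ft_force: [0.4, 1.5, -0.1]
grip_width: 0.997
grip_force: 0.0
```

Emit:
step_arm(targets=[[0,0,0,0,0,0,1],[0,0,0,0,0,0,1],[0,0,-2,0,0,0,1],[0,0,-2,0,0,0,1],[0,0,0,0,0,0,1]])

```text
time: 52.45
position: [0.4365, 0.3867, 0.0753]
tool_rot: [-0.085, -3.14, 0.001]
ft_force: [-0.1, 0.2, -0.5]
grip_width: 1.003
grip_force: 0.0
```

Emit:
step_arm(targets=[[0,0,-2,0,0,0,1],[0,0,-0.8,0,0,0,1],[0,0,0,0,0,0,1],[0,0,0,0,0,0,1],[0,0,0,0,0,0,0.9]])

```text
time: 52.87
position: [0.4375, 0.388, 0.0493]
tool_rot: [0.084, 3.139, 0.003]
ft_force: [-0.3, -0.3, 0.1]
grip_width: 0.975
grip_force: 0.0
```

Emit:
step_arm(targets=[[0,0,0,0,0,0,0],[0,0,0,0,0,0,0],[0,0,0,0,0,0,0],[0,0,0,0,0,0,0],[0,0,0,0,0,0,0]])

```text
time: 53.28
position: [0.4371, 0.3873, 0.0482]
tool_rot: [0.084, 3.14, 0.001]
ft_force: [-0.8, -0.3, 4.3]
grip_width: 0.777
grip_force: 12.0
```

Emit:
step_arm(targets=[[0,0,0,0,0,0,0],[0,0,0,0,0,0,0],[0,0,0,0,0,0,0],[0,0,0,0,0,0,0],[0,0,0,0,0,0,0]])

```text
time: 53.7
position: [0.4371, 0.3873, 0.0481]
tool_rot: [0.084, 3.14, 0.001]
ft_force: [-0.5, -1.4, 6.0]
grip_width: 0.778
grip_force: 11.9
```

Emit:
step_arm(targets=[[0,0,0,0,0,0,0.9],[0,0,0,0,0,0,0.9],[0,0,-0.2,0,0,0,0.9],[0,0,0,0,0,0,0.9],[0,0,0,0,0,0,0.9]])

```text
time: 54.12
position: [0.4362, 0.3872, 0.0451]
tool_rot: [-0.083, -3.14, 0.001]
ft_force: [-0.0, -0.8, -0.6]
grip_width: 0.898
grip_force: 0.0
```

Emit:
step_arm(targets=[[0,0,0,0,0,0,0],[0,0,0,0,0,0,0],[0,0,0,0,0,0,0],[0,0,0,0,0,0,0],[0,0,0,0,0,0,0]])

```text
time: 54.53
position: [0.4367, 0.3871, 0.0455]
tool_rot: [-0.084, -3.14, 0.0]
ft_force: [-1.3, -0.8, 0.0]
grip_width: 0.774
grip_force: 12.0
```

Emit:
step_arm(targets=[[0,0,0,0,0,0,0],[0,0,0,0,0,0,0],[0,0,0,0,0,0,0],[0,0,0,0,0,0,0],[0,0,0,0,0,0,0]])

```text
time: 54.95
position: [0.4366, 0.3873, 0.0455]
tool_rot: [0.084, 3.14, 0.0]
ft_force: [-0.4, -0.6, -1.0]
grip_width: 0.772
grip_force: 12.0
```

Emit:
step_arm(targets=[[0,0,2.5,0,0,0,0],[0,0,3.5,0,0,0,0],[0,0,3.5,0,0,0,0],[0,0,3.5,0,0,0,0],[0,0,3.5,0,0,0,0]])

```text
time: 55.37
position: [0.4364, 0.3871, 0.2122]
tool_rot: [-0.084, -3.14, -0.0]
ft_force: [0.8, 1.4, -0.7]
grip_width: 0.774
grip_force: 12.0
```

Emit:
step_arm(targets=[[0,0,3.5,0,0,0,0],[0,0,1,0,0,0,0],[0.8,-3.5,0,0,0,0,0],[0.8,-3.5,0,0,0,0,0],[0.8,-3.5,0,0,0,0,0]])

```text
time: 55.78
position: [0.4606, 0.2814, 0.2553]
tool_rot: [0.081, 3.14, -0.0]
ft_force: [1.4, 0.1, -1.6]
grip_width: 0.775
grip_force: 12.0
```

Emit:
step_arm(targets=[[0.8,-3.5,0,0,0,0,0],[0.8,-3.5,0,0,0,0,0],[0.8,-3.5,0,0,0,0,0],[0.8,-3.5,0,0,0,0,0],[0.7,-3.5,0,0,0,0,0]])

```text
time: 56.2
position: [0.4996, 0.1056, 0.2552]
tool_rot: [-0.084, -3.14, -0.001]
ft_force: [0.5, -0.5, -1.3]
grip_width: 0.778
grip_force: 12.0
```

Emit:
step_arm(targets=[[0,-3.5,0,0,0,0,0],[0,-3.5,0,0,0,0,0],[0,-3.5,0,0,0,0,0],[0,-3.5,0,0,0,0,0],[0,-3.5,0,0,0,0,0]])

```text
time: 56.62
position: [0.4992, -0.0693, 0.2553]
tool_rot: [0.084, 3.14, 0.002]
ft_force: [0.5, -0.4, -0.2]
grip_width: 0.773
grip_force: 12.0
```

Emit:
step_arm(targets=[[0,-0.7,0,0,0,0,0],[0,0,0,0,0,0,0],[0,0,0,0,0,0,0],[0,0,0,0,0,0,0],[0,0,0,0,0,0,0]])

```text
time: 57.03
position: [0.4998, -0.0726, 0.2553]
tool_rot: [-0.079, -3.14, -0.0]
ft_force: [0.2, 0.8, -0.7]
grip_width: 0.77
grip_force: 12.0
```

```bash
python3 g.py;  python3 - <<'E'
from h import *
b=cv2.imread("pics/scene1.png")
cv2.imwrite("pics/c5.png",cv2.resize(b[60:240,190:370],(540,540)))
E
```

```text
[ 0.4998 -0.0728  0.2553]
0.02 44 [ 0.5127 -0.0985] [ 0.5256 -0.0577]
0.04 32 [ 0.5122 -0.1054] [ 0.5315 -0.0522]
0.06 89 [ 0.503  -0.1084] [ 0.5351 -0.0482]
0.08 100 [ 0.4959 -0.1082] [ 0.5343 -0.049 ]
0.1 130 [ 0.4753 -0.1067] [ 0.5341 -0.0478]
0.12 208 [ 0.4712 -0.106 ] [ 0.5346 -0.0471]
0.14 215 [ 0.4671 -0.107 ] [ 0.534  -0.0429]
0.16 181 [ 0.4739 -0.106 ] [ 0.5344 -0.0403]
0.2 33 [ 0.5067 -0.0931] [ 0.5245 -0.0548]
0.22 108 [ 0.4768 -0.0964] [ 0.5286 -0.0494]
0.24 213 [ 0.4695 -0.1142] [ 0.5329 -0.0301]
0.26 293 [ 0.4695 -0.1148] [ 0.5371 -0.0296]
0.28 218 [ 0.4696 -0.118 ] [ 0.5373 -0.0248]
```

View pics/c5.png

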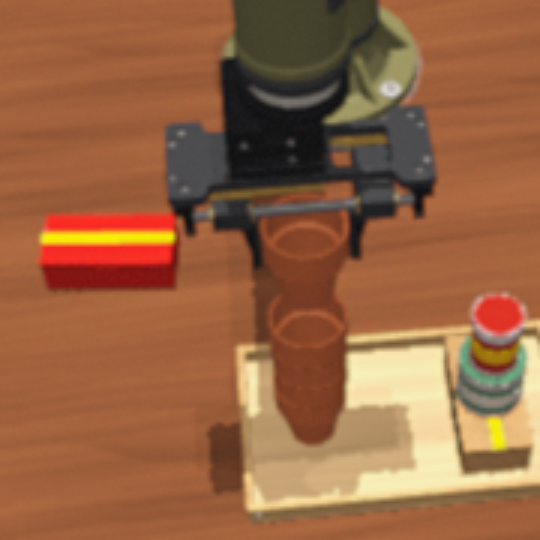

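The crop shows the held pot practically upright above the stack, so I'll lower it.

Emit:
step_arm(targets=[[-0.1,-0.2,-2,0,0,0,0],[0,0,-1.5,0,0,0,0],[0,0,-1,0,0,0,0],[0,0,-1,0,0,0,0],[0,0,0,0,0,0,0]])

```text
time: 57.5
position: [0.4976, -0.0759, 0.1988]
tool_rot: [-0.082, -3.137, 0.001]
ft_force: [-0.5, -0.4, -1.8]
grip_width: 0.77
grip_force: 12.0
```

Emit:
step_arm(targets=[[0,0,-0.8,0,0,0,0],[0,0,-0.6,0,0,0,0],[0,0,-0.6,0,0,0,0],[0,0,0,0,0,0,0],[0,0,0,0,0,0,0]])

```text
time: 57.92
position: [0.4985, -0.0766, 0.1804]
tool_rot: [-0.084, -3.14, -0.0]
ft_force: [-0.5, 1.5, -1.2]
grip_width: 0.776
grip_force: 12.0
```

Emit:
step_arm(targets=[[0,0,-0.4,0,0,0,0],[0,0,-0.4,0,0,0,0],[0,0,0,0,0,0,0],[0,0,0,0,0,0,0],[0,0,0,0,0,0,0]])

```text
time: 58.33
position: [0.4986, -0.0768, 0.1725]
tool_rot: [-0.084, -3.14, 0.0]
ft_force: [0.0, -0.1, -0.9]
grip_width: 0.772
grip_force: 12.0
```

Release, back up and check everything.

Emit:
step_arm(targets=[[0,0,0,0,0,0,0.85],[0,0,0,0,0,0,1],[0,0,0,0,0,0,1],[0,0,0,0,0,0,1],[0,0,2,0,0,0,1]])

```text
time: 58.75
position: [0.4963, -0.0766, 0.19]
tool_rot: [-0.084, -3.135, 0.002]
ft_force: [-0.3, 0.4, -0.2]
grip_width: 0.988
grip_force: 0.0
```

Emit:
step_arm(targets=[[0,0,3,0,0,0,1],[0,0,3,0,0,0,1],[0,0,2,0,0,0,1],[0,-3,0,0,0,0,1],[0,-3.5,0,0,0,0,1]])

```text
time: 59.17
position: [0.5003, -0.1397, 0.2742]
tool_rot: [0.073, 3.137, 0.002]
ft_force: [0.4, -0.9, -1.7]
grip_width: 0.998
grip_force: 0.0
```

Emit:
step_arm(targets=[[0,-3.5,0,0,0,0,1],[0,-3.5,0,0,0,0,1],[0,-3.5,0,0,0,0,1],[0,-3.5,0,0,0,0,1],[0,0,0,0,0,0,1]])

```text
time: 59.58
position: [0.4955, -0.2906, 0.2727]
tool_rot: [-0.102, -3.138, 0.011]
ft_force: [-2.3, 0.6, -0.5]
grip_width: 1.0
grip_force: 0.0
```

```bash
python3 q.py; python3 g.py; python3 rim.py top .5 -.075 .18 .23; python3 - <<'E'
from h import *
a=cv2.imread("pics/scene1.png"); b=cv2.imread("pics/last.png")
cv2.imwrite("pics/c6.png",np.hstack([cv2.resize(a[100:260,220:500],(490,280)),cv2.resize(b[170:250,250:365],(300,280))]))
E
```

```text
carton 478 (array([508.5,  87.5]), array([ 64.3, 130.2]), 86.9) 0.0474
big 144 [0.5083 0.0883 0.0629] 0.0998
small 210 [0.5093 0.0884 0.0454] 0.1596
A 0 None 
B 0 None 
C 0 None 
D 0 None 
E 0 None 
stack 648 [ 0.498  -0.0745  0.069 ] 0.1606
[ 0.4976 -0.2839  0.2724]
0.02 45 [ 0.5092 -0.0983] [ 0.5253 -0.0541]
0.04 30 [ 0.5154 -0.1009] [ 0.5318 -0.0554]
0.06 80 [ 0.5144 -0.105 ] [ 0.534  -0.0518]
0.08 89 [ 0.5057 -0.1064] [ 0.5347 -0.0516]
0.1 102 [ 0.5105 -0.1052] [ 0.5347 -0.0478]
0.12 107 [ 0.5098 -0.1055] [ 0.5339 -0.0438]
0.14 179 [ 0.4735 -0.1065] [ 0.5351 -0.0471]
0.16 251 [ 0.468  -0.1074] [ 0.536  -0.0422]
0.18 257 [ 0.4674 -0.1071] [ 0.5355 -0.0418]
0.2 146 [ 0.4664 -0.1078] [ 0.5355 -0.0429]
[ 0.4985 -0.2819  0.2724]
165 [ 0.4989 -0.0749  0.0673]
slope,z [-0.0232 -0.0037  0.1987]
```

View pics/c6.png

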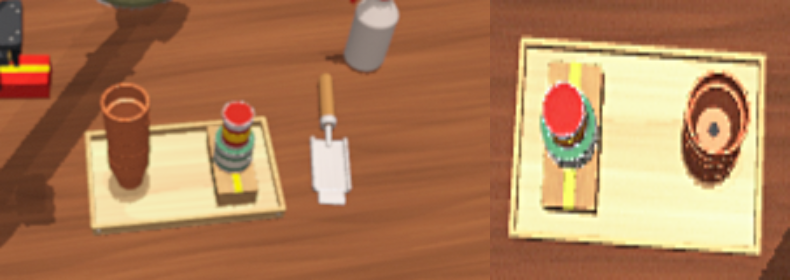

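The crop shows the five-pot stack at (127,135) straight, and the carton with both tins at (235,150) centred. The trowel and sprayer are unmoved. Handing in.

```bash
python3 -c "
from bench import ctrl
print(ctrl.close_job())"
```

```text
the job is handed in; nothing more can be done
None
```

The job is handed in: all five pots are nested upright in one stack on the tray floor, with the big tin and then the small tin centred on the carton beside it. The last pictures showed everything in place, but `close_job` returned no verdict.

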